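# Draw the denture flask shut with the long socket key

## Task

The packed denture flask still stands open by a gap. Take the T-handled socket key from its stand, set it down the deep bore onto the square closing nut and turn it clockwise until the two flask halves meet metal to metal; then draw the key out and put it back upright in its stand. Do not disturb the pen pot, dropper bottle or bur block.

Things in the scene. Friction and masses are not known exactly. Their poses are not given: they have to be found in the camera images.
- flask: two-part aluminium denture flask, screwed to a dark 120x100x8 mm plate fixed to the bench; about 104 mm tall with the round boss on top. Origin: underside of the plate, on the vertical axis of the bore; z up. Lower half to z 34; above it the gap, then the upper half (44 mm high, 100x94 mm; side lugs reach 67 mm from the axis), with a boss 54 mm across rising 28 mm above it
- bore_mouth (a point): centre of the bore's mouth, on top of the boss (height 104 mm + gap above the bench). The bore is vertical, 34 mm across, 62 mm deep, coned out to 43 mm over its top 6 mm
- bore_floor (a point): centre of the bore's flat floor, 62 mm below the mouth. The 16 mm square nut, 13 mm tall, stands on it, so the nut's top is 49 mm below the mouth. It moves with the upper half
- closing_nut (a joint): angle (rad) that the brass nut has still to turn, 4.4 to 7.4 at the start: 0 = halves metal to metal (hard stop). Clockwise seen from above lowers it. The nut's flats lie along the flask's x and y axes turned by this angle anticlockwise about z. About 0.1 Nm of drag; it stays where it is left (right-hand thread, 4 mm per turn)
- flask_lid (a joint): gap (m) between the flask halves, 0 = closed. The upper half rides on the nut: gap = 0.00064 m per rad of closing_nut. It cannot be pushed down by hand
- socket_key: steel T-key, 122 mm tall, about 0.3 kg, loose. Origin: centre of the socket's open lower end; z up the shank. Socket 24 mm square outside, 18 mm square inside (sides along key x and y), 16 mm deep; brass guide collar 31 mm across from z 42 to 60; shank 15 mm; dark hub z 92 to 122, 20 mm wide in x, 22 in y; T-bar along key y at z 107, 11 mm thick, with 16 mm blue balls at y = +-66.
- key_stand: grey round weighted stand, fixed to the bench, 62 mm across at the foot, 52 mm above, 44 mm tall. Origin: centre of its underside; z up
- stand_floor (a point): centre of the floor of the stand's vertical round well, 8 mm above the bench: the key's lower end rests here. The well is 38 mm across, 36 mm deep, coned out to 43 mm at its mouth; the key may stand in it at any yaw
- pen_pot: black pot of pens, 84 mm across, 147 mm tall, loose. Origin: centre of its underside. Leave it where it is
- dropper_bottle: glass dropper bottle, 46 mm across, 125 mm tall, loose, about 110 mm beyond the key stand. Origin: centre of its underside. Leave it where it is
- bur_block: aluminium block with burs, 34x66 mm, 44 mm tall, loose. Origin: centre of its underside. Leave it where it is
Things that resemble listed ones, but are neither listed nor needed, are in the scene too. What is shaped like the key_stand but turquoise is not meant.

How it is judged (in metres and radians):
On the way, in this order (a step that is already met when the one before it is completed fails the run):
1. the key is seated over the nut at the bottom of the bore (distance between socket_key and bore_floor below 0.006 m and angle between socket_key's own z axis and vertical below 0.08 rad), for 0.2 s.
2. the nut is turned home, the key still on it: the halves meet (value of joint closing_nut below 0.3 rad and distance between socket_key and bore_floor below 0.006 m), for 0.2 s.
At the end, for the whole second after the job is handed in: The nut is within 0.3 rad of its stop and the gap between the halves is under 0.4 mm; the key stands at rest in the stand, its lower end within 8 mm of the well's centre and 4 mm of its floor, leaning less than 0.15 rad (value of joint closing_nut below 0.3 rad and value of joint flask_lid below 0.0004 m and horizontal distance between socket_key and stand_floor below 0.008 m and z of socket_key in the frame of stand_floor below 0.004 m and angle between socket_key's own z axis and vertical below 0.15 rad and linear speed of socket_key below 0.02 m/s); the robot touches nothing.
It fails at once if the pen pot is moved by more than 15 mm (distance of pen_pot from where it was at the start of the episode above 0.015 m).
It fails at once if the dropper bottle is moved by more than 15 mm (distance of dropper_bottle from where it was at the start of the episode above 0.015 m).
It fails at once if the bur block is moved by more than 15 mm (distance of bur_block from where it was at the start of the episode above 0.015 m).
It also fails if it takes over 72 s, if anything falls off the work surface, if the arm or the gripper's body presses on something with over 40 N, if the wrist force passes 120 N, or if a joint passes its speed limit or range.

## Robot

A 6-joint arm with a two-finger parallel gripper is mounted at the origin on a cart in front of the work surface, level with it; the furniture and walls round the work are solid. World frame = base frame: x ahead of the robot, y to its left, z up, the work surface at z = 0. Lengths are in mm, angles in rad, forces in N, time in s.
With the tool pointing down it reaches from about 350 to 975 mm from the base axis. Payload 17.4 kg.
Tool frame: the origin (TCP) lies on the centre line of the jaws, within the pads' length; the fingertips stand 8 mm ahead of it and the grasp point (between the pads) lies 11 mm behind it; z points along the fingers, y is the direction in which the jaws open and shut (so a half turn about z gives the same grasp; the last joint's range is limited). The gripper opens to 85 mm and grips with 20 to 120 N. Pads are 22 mm wide; open, the fingers measure 114 mm over their backs; the gripper's body (76 mm by 85 mm) begins 54 mm behind the grasp point. The pads swing forward as they close: fully open they stand 13 mm farther back than shut.
Start: joints at [1.25, 0.116, 1.442, -0, 1.584, -0.038], TCP at [188.364, 648.191, 239.303] pointing down, gripper open.
Joint ranges: [-2.83, 2.83], [-0.83, 2.19], [0.07, 2.5], [-1.14, 4.28], [0.01, 3], [-2.97, 2.97]. Speed limits (rad/s): [1.89, 1.89, 2.22, 3.14, 3.14, 3.14].

## Interface

Orientations are given as a unit quaternion [w, x, y, z].
In Python, from station import manip gives the robot as it stands.
- The arm moves only by the tool play_rows, never from a script. Its argument "steps" is text: rows parted by semicolons, each of 7 numbers parted by spaces: the shift along the tool's x, y, z scaled (see below), then the turn, a rotation vector about the tool's x, y, z scaled (see below), then the closure, from -1 (fully open) to 1 (shut), so that 0 is half open. A call has exactly 8 rows; each row shifts and turns the commanded pose from where the row before left it, along the tool's axes as they then stand; what a row does not reach is not made up. The controller multiplies each number of a shift by 400 mm and each number of a turn by 4 degrees. A row lasts 1/12 s, in which the tool goes at most 41.7 mm and 7.16 degrees, less where a joint would pass 70% of its speed; a pose out of reach is approached as far as the arm can. A call with a number of a shift or a turn outside -1 to 1 is refused whole. A call with a gripper value outside its range is refused whole. The fingers move at their own pace and stop on an object; "newtons" is the grip in N (left out, the last holds). Time passes only in rows, so rows that do not move let the fingers close, or fill a call up. It gives the time, the measured TCP pose, the force and the opening at its end, in the units of the state.
- manip.state(): the state, without advancing time (a new reading comes with each control period).
- manip.camera(name): name is "scene" or "top" or "wrist"; returns a dict with "frame" (420x560x3 uint8, red, green, blue), "fx", "fy", "cx", "cy" (pixels), "T" (4x4, takes a point from camera to world coordinates); the wrist camera has in their place "tool_from_camera" (4x4, takes a point from camera to tool coordinates, whose origin is the TCP and whose axes are the flange's). Camera axes: x right, y down, z forward; pixel columns grow to the right and rows downward; lengths in mm; the calibration is good to about 2 mm. A picture is of the moment at which its call begins: read the wrist's pose just before it. There is no depth.
- manip.close_job(): hands the job in, once; it reports no verdict.
The state is a dict: "time_s": time; "joints": joint angles; "joint_velocities": joint speeds; "joint_torque": joint torques, N m; "tool_pos": TCP position; "ee_rot": TCP orientation; "wrist_force": force on the tool from outside, world axes, zero at the start; "ft_torque": the same for the moment, N m; "opening": finger opening in mm.
Only numpy, scipy, OpenCV 4.12 (cv2) and the standard library are available. Lean on these libraries where they do the work, as an engineer would, in place of code of your own. Each camera call takes 0.05 s, during which the arm holds its last target.

## Working session

There is one attempt and no reset: what is moved stays moved. The work goes in short steps, Python scripts to look and compute and a tool call to move; the robot and the scene stay as the last step left them, time stands still between calls to the robot, and variables do not carry over. Pictures are saved under pics/ and viewed, and the job is handed in when it is done.

Besides the shell and the picture viewer there is one more tool, called after "Request:" as a command line: name --argument value ..., lists and objects as JSON in quotes. play_rows: Moves the arm, as the interface text tells. Its arguments: {"type":"object","properties":{"steps":{"type":"string"},"newtons":{"type":"number"}},"required":["steps"]}

```bash
ls; mkdir -p pics
python3 - <<'E'
from station import manip
import cv2,numpy as np
s=manip.state(); print({k:np.round(v,3).tolist() for k,v in s.items()})
for n in ["scene","top","wrist"]:
    c=manip.camera(n); cv2.imwrite(f"pics/{n}0.png",c["frame"][:,:,::-1])
    print(n,c["fx"],c["fy"],c["cx"],c["cy"],np.round(c.get("T",c.get("tool_from_camera")),4).tolist())
E
```

```text
pics
{'time_s': 0.0, 'joints': [1.25, 0.117, 1.442, -0.0, 1.584, -0.038], 'joint_velocities': [0.0, 0.001, -0.001, -0.001, 0.0, 0.0], 'joint_torque': [0.001, -73.2, -63.249, -0.0, 0.006, -0.0], 'tool_pos': [188.316, 648.023, 238.542], 'ee_rot': [-0.0, 0.141, 0.99, -0.001], 'wrist_force': [-0.42, 0.543, -0.104], 'ft_torque': [0.008, 0.033, 0.008], 'opening': 85.577}
scene 392.3846415155194 392.3846415155194 277.73253448020716 210.38659397108339 [[0.7047, -0.5127, 0.4904, 60.6599], [-0.7094, -0.4989, 0.4978, -200.0285], [-0.0106, -0.6987, -0.7153, 686.501], [0.0, 0.0, 0.0, 1.0]]
top 459.6856617955808 459.6856617955808 287.5867490744784 208.4017366246779 [[-0.0268, -0.9863, 0.1627, 331.4748], [-0.9996, 0.0285, 0.0086, 235.6105], [-0.0131, -0.1624, -0.9866, 1048.4214], [0.0, 0.0, 0.0, 1.0]]
wrist 313.6604404363096 313.6604404363096 281.1617303076999 209.81237840672773 [[-0.0002, -0.9586, -0.2849, 72.2915], [1.0, -0.0, -0.0006, 0.0529], [0.0006, -0.2849, 0.9586, -135.6647], [0.0, 0.0, 0.0, 1.0]]
```

View pics/scene0.png

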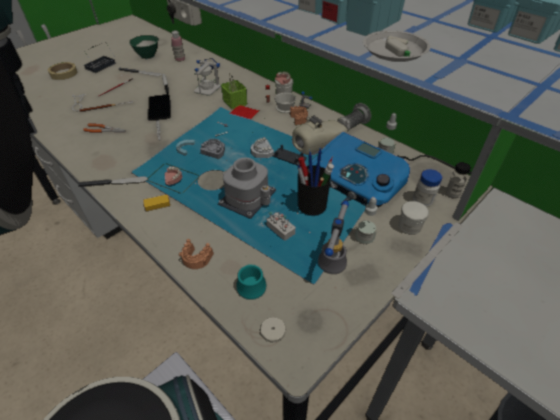

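View pics/top0.png

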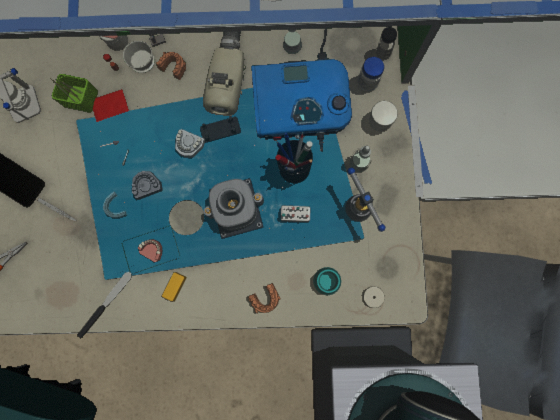

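View pics/wrist0.png

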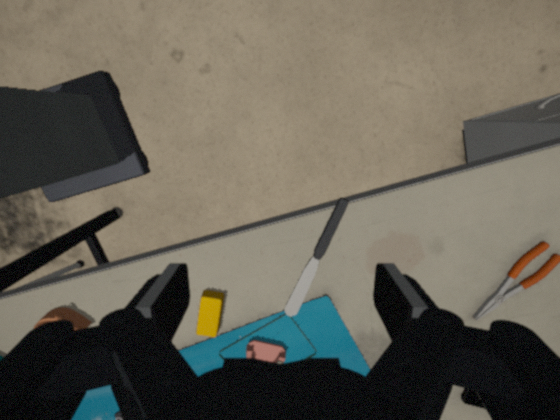

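The key stands in the grey stand at top (362,207) / scene (333,258). The turquoise pot at top (327,281) / scene (251,283) is the decoy. The flask is at top (234,203), pen pot (295,160), bur block (295,213) and dropper (360,158). I'll check this in a close crop.

Run:
```python
import cv2,numpy as np
t=cv2.imread("pics/top0.png"); s=cv2.imread("pics/scene0.png")
a=cv2.resize(t[140:260,320:420],None,fx=4,fy=4,interpolation=cv2.INTER_CUBIC)
b=cv2.resize(s[185:285,290:390],None,fx=4,fy=4,interpolation=cv2.INTER_CUBIC)
b=cv2.copyMakeBorder(b,0,80,0,0,cv2.BORDER_CONSTANT)
cv2.imwrite("pics/c1.png",np.hstack([a,b]))
a=cv2.resize(t[165:245,190:280],None,fx=4.4,fy=4.4,interpolation=cv2.INTER_CUBIC)
b=cv2.resize(s[150:220,205:295],None,fx=4.4,fy=4.4,interpolation=cv2.INTER_CUBIC)
b=cv2.copyMakeBorder(b,0,a.shape[0]-b.shape[0],0,0,cv2.BORDER_CONSTANT)
cv2.imwrite("pics/c2.png",np.hstack([a,b]))
```

```text
(no output)
```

View pics/c1.png

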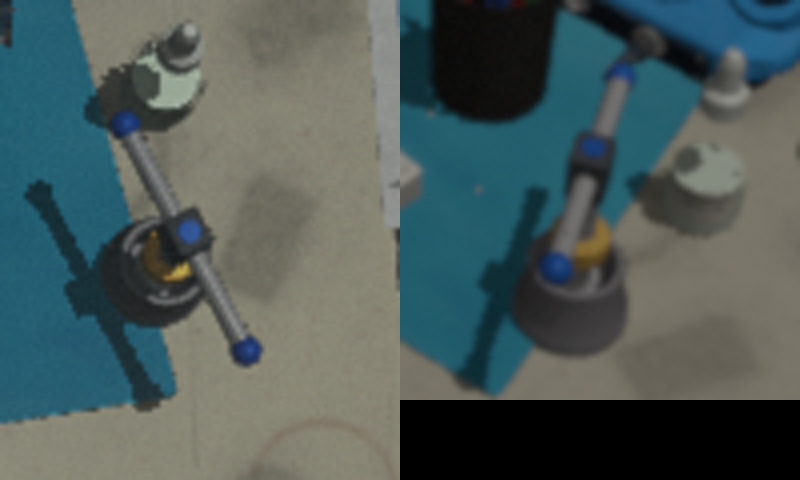

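View pics/c2.png

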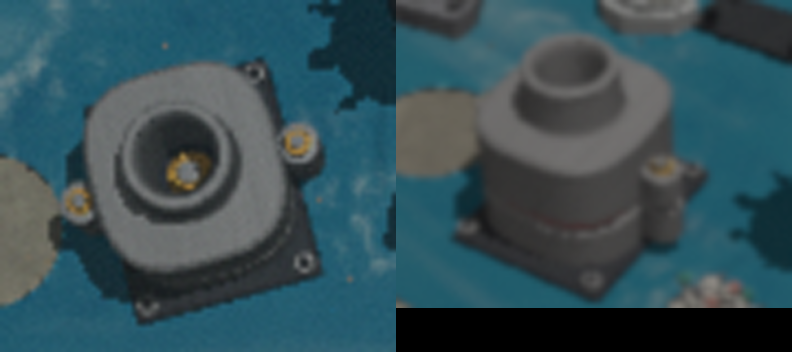

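The crop confirms it: a grey stand with the brass-collared, blue-balled T-key. The flask has a brass nut visible in its bore. Next I'll triangulate.

```bash
cat > h.py <<'E'
import cv2,numpy as np
from scipy.spatial.transform import Rotation as R
K={"scene":(392.38464,277.73253,210.38659),"top":(459.68566,287.58675,208.40174)}
T={"scene":np.array([[0.7047,-0.5127,0.4904,60.6599],[-0.7094,-0.4989,0.4978,-200.0285],[-0.0106,-0.6987,-0.7153,686.501],[0,0,0,1]]),
"top":np.array([[-0.0268,-0.9863,0.1627,331.4748],[-0.9996,0.0285,0.0086,235.6105],[-0.0131,-0.1624,-0.9866,1048.4214],[0,0,0,1]])}
def ray(c,uv,T_=None,K_=None):
    f,cx,cy=K[c] if K_ is None else K_
    t=T[c] if T_ is None else T_
    d=t[:3,:3]@np.array([(uv[0]-cx)/f,(uv[1]-cy)/f,1.]); return t[:3,3],d/np.linalg.norm(d)
def onz(c,uv,z,**k):
    o,d=ray(c,uv,**k); return o+d*(z-o[2])/d[2]
def tri(rays):
    A=0;b=0
    for o,d in rays:
        P=np.eye(3)-np.outer(d,d);A=A+P;b=b+P@o
    p=np.linalg.solve(A,b); return p,[round(float(np.linalg.norm((np.eye(3)-np.outer(d,d))@(p-o))),1) for o,d in rays]
def proj(c,p):
    f,cx,cy=K[c]; q=np.linalg.inv(T[c])@np.append(p,1); return np.array([cx+f*q[0]/q[2],cy+f*q[1]/q[2]])
def blobs(im,m,mn=6):
    n,l,st,ce=cv2.connectedComponentsWithStats(m.astype(np.uint8)); 
    return [(int(st[i,4]),np.round(ce[i],2).tolist()) for i in range(1,n) if st[i,4]>=mn]
def wristT(s,tfc):
    q=s["ee_rot"]; M=np.eye(4);M[:3,:3]=R.from_quat([q[1],q[2],q[3],q[0]]).as_matrix();M[:3,3]=s["tool_pos"]
    return M@np.array(tfc)
E
python3 - <<'E'
from h import *
im={c:cv2.imread(f"pics/{c}0.png") for c in("top","scene")}
for c,(x0,x1,y0,y1) in {"top":(340,400,160,240),"scene":(320,365,195,260)}.items():
    h=cv2.cvtColor(im[c],cv2.COLOR_BGR2HSV); m=(h[...,0]>105)&(h[...,0]<128)&(h[...,1]>120)
    k=np.zeros_like(m);k[y0:y1,x0:x1]=1
    print(c,blobs(im[c],m&k))
# stand guesses
for n,uv,z in [("boss rim top",(234,200),108),("stand rim",(359,207),44)]:
    print(n,onz("top",uv,z).round(1))
E
```

```text
top [(35, [350.83, 170.31]), (27, [366.89, 197.48]), (30, [381.43, 227.17])]
scene [(22, [344.86, 202.14]), (27, [337.67, 221.19]), (51, [328.45, 251.43])]
boss rim top [507.5 354.9 108. ]
stand rim [495.7  86.4  44. ]
```

Run:
```python
from h import *
a=tri([ray("top",(350.83,170.31)),ray("scene",(344.86,203))]);b=tri([ray("top",(381.43,227.17)),ray("scene",(328.45,251.43))])
h=tri([ray("top",(367,197.5)),ray("scene",(337.67,221.5))])
print(a,b,h); print((a[0]+b[0])/2, np.linalg.norm(a[0]-b[0]), np.arctan2(*(a[0]-b[0])[1::-1]))
for c,p in(("top",(350.83,170.31)),("top",(381.43,227.17)),("scene",(344.86,203)),("scene",(328.45,251.43))): print(c,onz(c,p,115).round(1))
print(onz("top",(367,197.5),130),onz("scene",(337.67,221.5),130))
# flask boss rim edges (crop c2): outer ellipse
im=cv2.imread("pics/top0.png"); 
big=cv2.resize(im[165:245,190:280],None,fx=8,fy=8,interpolation=cv2.INTER_CUBIC); cv2.imwrite("pics/c3.png",cv2.convertScaleAbs(big,alpha=1.6))
s=cv2.imread("pics/scene0.png")
big=cv2.resize(s[150:220,205:295],None,fx=8,fy=8,interpolation=cv2.INTER_CUBIC); cv2.imwrite("pics/c4.png",cv2.convertScaleAbs(big,alpha=1.6))
```

```text
(array([560.71255564, 110.64896217, 119.48590622]), [0.2, 0.2]) (array([440.48894337,  54.36039276, 118.54822074]), [0.2, 0.2]) (array([500.17541054,  82.43277844, 131.83720562]), [0.2, 0.2])
[500.60074951  82.50467747 119.01706348] 132.75164498258758 0.43788468521625684
top [562.  109.9 115. ]
top [441.1  53.5 115. ]
scene [564.5 113.2 115. ]
scene [442.6  56.1 115. ]
[500.66828911  81.98667237 130.        ] [501.44660449  83.47459601 130.        ]
```

View pics/c3.png

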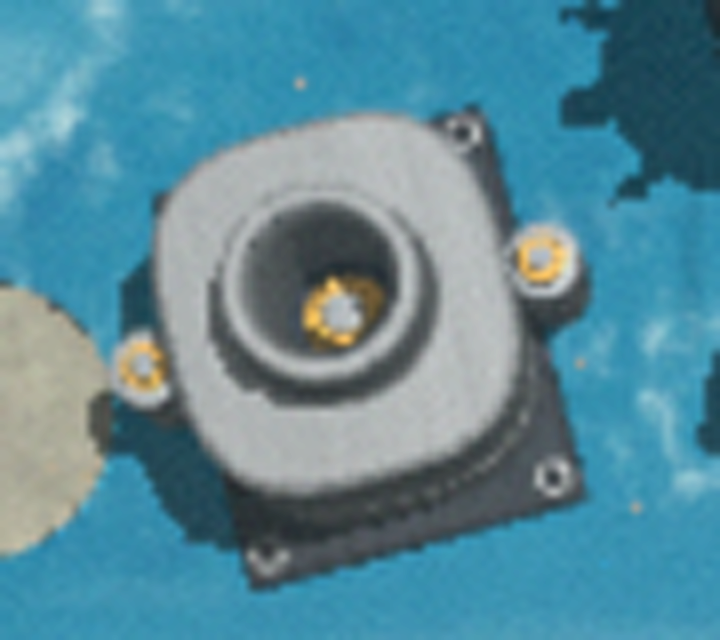

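View pics/c4.png

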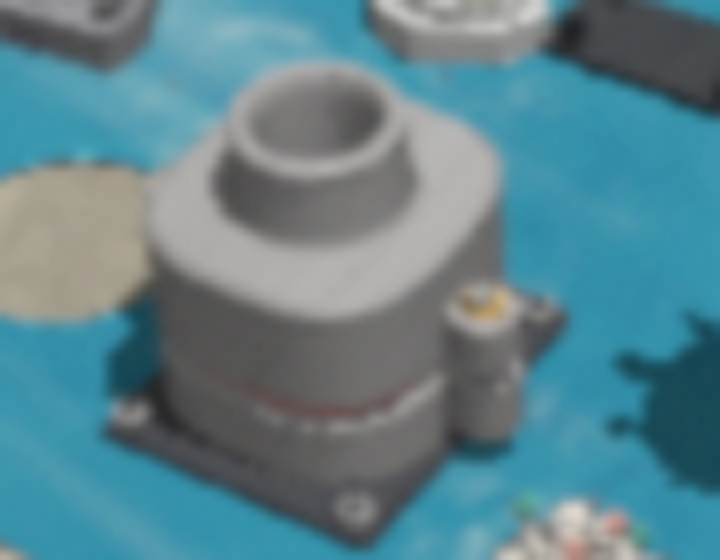

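```bash
cat >> h.py <<'E'
def need(s,p,xyaw=None):
    """world target p, tool-x yaw (deg): totals in move units (tool axes now)"""
    q=s["ee_rot"]; A=R.from_quat([q[1],q[2],q[3],q[0]])
    d=A.inv().apply(np.array(p)-s["tool_pos"])
    x=A.as_matrix()[:,0]; y0=np.degrees(np.arctan2(x[1],x[0]))
    if xyaw is None: xyaw=y0
    c,n=np.cos(np.radians(xyaw)),np.sin(np.radians(xyaw))
    B=R.from_matrix(np.array([[c,n,0],[n,-c,0],[0,0,-1]]))
    rv=np.degrees((A.inv()*B).as_rotvec())
    print("t",round(s["time_s"],2),"pos",np.round(s["tool_pos"],1),"xyaw",round(y0,2),"j1,j6",np.round(s["joints"],3)[[0,5]],"F",np.round(s["wrist_force"],1),"M",np.round(s["ft_torque"],2),"op",round(s["opening"],1))
    print("shift total",np.round(d/400,4),"(mm",np.round(d,1),") turn total",np.round(rv/4,2))
E
python3 - <<'E'
from h import *
from station import manip
def rp(u,v,sx,sy): return (sx+(u+.5)/8-.5, sy+(v+.5)/8-.5)
p=tri([ray("top",rp(319,287,190,165)),ray("scene",rp(320,120,205,150))]); print(p)
# plate corners top c3, z=8: 
cs=[rp(480,108,190,165),rp(585,497,190,165),rp(255,590,190,165)]
w=[onz("top",c,8) for c in cs]; print(np.round(w,1)); print("centre",((w[0]+w[2])/2).round(1), np.linalg.norm(w[0]-w[1]),np.linalg.norm(w[1]-w[2]), np.degrees(np.arctan2(*(w[0]-w[1])[1::-1])), np.degrees(np.arctan2(*(w[2]-w[1])[1::-1])))
print("pot",onz("top",(295,170),0).round(), "bottle",onz("top",(363,162),60).round())
s=manip.state(); need(s,(570,391,238.5)); need(s,(570,391,155),-150)
E
```

```text
(array([507.96302128, 363.67015559, 108.14756563]), [1.3, 1.3])
[[577.  331.    8. ]
 [462.4 302.6   8. ]
 [438.5 396.9   8. ]]
centre [507.7 364.    8. ] 118.00891323214626 97.31571191232774 13.950664912237448 104.24451932250005
pot [595. 225.   0.] bottle [594.  75.  60.]
t 0.15 pos [188.3 648.1 238.7] xyaw 163.8 j1,j6 [ 1.25  -0.038] F [-0.4 -0.3  0. ] M [-0.04 -0.03  0.01] op 85.5
shift total [-1.0956e+00 -3.5080e-01  8.0000e-04] (mm [-4.383e+02 -1.403e+02  3.000e-01] ) turn total [-0.01 -0.    0.  ]
t 0.15 pos [188.3 648.1 238.7] xyaw 163.8 j1,j6 [ 1.25  -0.038] F [-0.4 -0.3  0. ] M [-0.04 -0.03  0.01] op 85.5
shift total [-1.0956 -0.3506  0.2096] (mm [-438.3 -140.3   83.8] ) turn total [-1.000e-02 -1.000e-02 -1.155e+01]
```

Request:
play_rows --steps "-0.05 -0.015 0 0 0 0 -1;-0.09 -0.027 0 0 0 0 -1;-0.09 -0.027 0 0 0 0 -1;-0.09 -0.027 0 0 0 0 -1;-0.09 -0.027 0 0 0 0 -1;-0.09 -0.027 0 0 0 0 -1;-0.09 -0.027 0 0 0 0 -1;-0.09 -0.027 0 0 0 0 -1"

```text
time_s: 0.82
tool_pos: [428.1, 492.6, 239.2]
ee_rot: [-0.0, 0.141, 0.99, -0.0]
wrist_force: [-0.0, 0.7, -0.3]
opening: 85.5
```

Request:
play_rows --steps "-0.09 -0.027 0 0 0 0 -1;-0.09 -0.027 0 0 0 0 -1;-0.09 -0.027 0 0 0 0 -1;-0.09 -0.027 0 0 0 0 -1;-0.05 -0.017 0.02 0 0 -1 -1;0 0 0.04 0 0 -1 -1;0 0 0.04 0 0 -1 -1;0 0 0.04 0 0 -1 -1"

```text
time_s: 1.48
tool_pos: [570.7, 399.6, 182.2]
ee_rot: [-0.0, 0.001, 1.0, -0.0]
wrist_force: [0.1, 0.1, 0.3]
opening: 85.7
```

Request:
play_rows --steps "0 0 0.04 0 0 -1 -1;0 0 0.02 0 0 -1 -1;0 0 0 0 0 -1 -1;0 0 0 0 0 -1 -1;0 0 0 0 0 -1 -1;0 0 0 0 0 -1 -1;0 0 0 0 0 -1 -1;0 0 0 0 0 -0.55 -1"

```text
time_s: 2.15
tool_pos: [570.2, 400.1, 159.0]
ee_rot: [-0.0, -0.261, 0.965, -0.0]
wrist_force: [-0.2, -0.4, -0.1]
opening: 85.6
```

Run:
```python
from h import *
from station import manip
s=manip.state(); need(s,(570,400,160),-150)
c=manip.camera("wrist"); cv2.imwrite("pics/w1.png",c["frame"][:,:,::-1])
```

```text
t 2.15 pos [570.2 400.1 159. ] xyaw -149.77 j1,j6 [ 0.575 -1.523] F [-0.2 -0.4 -0.1] M [0.08 0.04 0.03] op 85.6
shift total [ 0.0006  0.0001 -0.0026] (mm [ 0.3  0.  -1. ] ) turn total [-0.   -0.01  0.06]
```

View pics/w1.png

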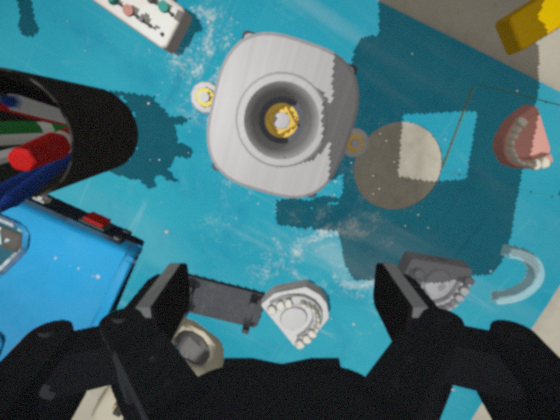

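Run:
```python
from h import *
im=cv2.imread("pics/w1.png")
big=cv2.resize(im[65:175,220:350],None,fx=6,fy=5.4,interpolation=cv2.INTER_CUBIC)
big=cv2.resize(im[85:155,245:325],None,fx=8,fy=8,interpolation=cv2.INTER_CUBIC); cv2.imwrite("pics/c5.png",cv2.convertScaleAbs(big,alpha=1.3))
```

```text
(no output)
```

View pics/c5.png

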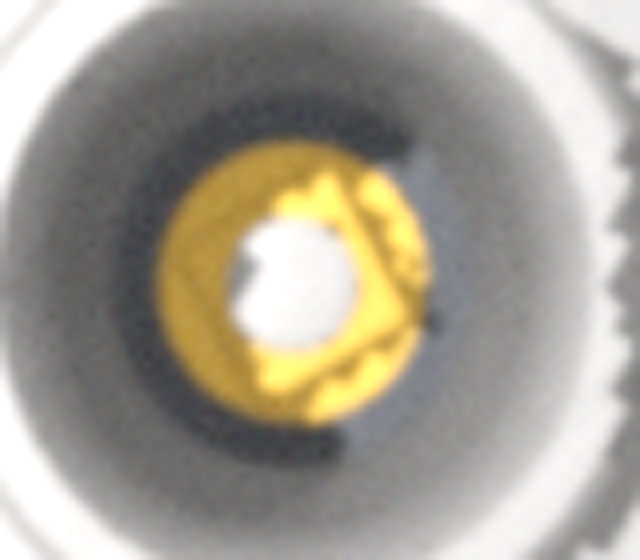

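Run:
```python
from h import *
from station import manip
s=manip.state()
tfc=[[-0.0002,-0.9586,-0.2849,72.2915],[1,0,-0.0006,0.0529],[0.0006,-0.2849,0.9586,-135.6647],[0,0,0,1]]
W=wristT(s,tfc); Kw=(313.66044,281.16173,209.81238)
im=cv2.imread("pics/w1.png")
def rp(u,v): return (245+(u+.5)/8-.5,85+(v+.5)/8-.5)
P=[onz("w",rp(*c),59,T_=W,K_=Kw) for c in [(335,170),(420,310),(265,385)]]
print(np.round(P,1)); print("centre",((P[0]+P[2])/2).round(1),[np.linalg.norm(P[i]-P[i+1]).round(1) for i in(0,1)],[np.degrees(np.arctan2(*(P[i+1]-P[i])[1::-1])).round(1) for i in(0,1)])
# mouth
g=cv2.GaussianBlur(im[...,1],(3,3),0).astype(float)
c0=np.array([282.5,119.]); pts=[];pts2=[]
for a in np.radians(np.arange(0,360,6)):
    r=np.arange(24,52,.25); xs=c0[0]+r*np.cos(a); ys=c0[1]+r*np.sin(a)
    v=cv2.remap(g.astype(np.float32),xs.astype(np.float32)[None],ys.astype(np.float32)[None],cv2.INTER_LINEAR)[0]
    d=np.gradient(v); i=np.argmax(d[:70]); pts.append((xs[i],ys[i]));
pts=np.array(pts,np.float32)
print(np.round(np.linalg.norm(pts-c0,axis=1),1).tolist())
e=cv2.fitEllipseDirect(pts); print(e)
for z in(108,): 
    q=np.array([onz("w",p,z,T_=W,K_=Kw) for p in pts]); 
    A=np.c_[q[:,:2],np.ones(len(q))]; w=np.ones(len(q))
    for _ in range(10):
        sol=np.linalg.lstsq(A*w[:,None],(q[:,:2]**2).sum(1)*w,rcond=None)[0]; c=sol[:2]/2; rr=np.sqrt(sol[2]+c@c); res=np.linalg.norm(q[:,:2]-c,axis=1)-rr; w=1/(1+(res/1)**2)
    print("mouth",c.round(1),rr.round(1),np.abs(res).mean().round(2))
b=im[85:155,245:325]; lab=cv2.cvtColor(b,cv2.COLOR_BGR2LAB); cl=cv2.createCLAHE(4,(3,3)); lab[...,0]=cl.apply(lab[...,0])
cv2.imwrite("pics/c6.png",cv2.resize(cv2.cvtColor(lab,cv2.COLOR_LAB2BGR),None,fx=8,fy=8,interpolation=cv2.INTER_CUBIC))
```

```text
[[499.6 363.1  59. ]
 [506.1 375.8  59. ]
 [518.8 367.   59. ]]
centre [509.2 365.   59. ] [np.float64(14.3), np.float64(15.5)] [np.float64(63.1), np.float64(-34.5)]
[34.8, 35.0, 35.8, 37.0, 36.7, 37.0, 37.0, 37.0, 37.2, 37.8, 38.3, 38.8, 38.2, 39.0, 39.5, 39.2, 39.5, 39.7, 39.7, 40.0, 39.5, 40.0, 39.5, 39.5, 39.5, 39.0, 39.3, 39.0, 39.0, 39.3, 38.8, 38.3, 38.7, 39.0, 38.5, 38.3, 38.8, 38.5, 38.2, 38.5, 38.5, 38.8, 38.2, 38.5, 38.5, 37.2, 37.8, 37.3, 37.0, 37.8, 37.0, 37.0, 36.5, 36.2, 36.3, 36.3, 36.0, 35.8, 35.8, 36.3]
((281.016357421875, 119.72782135009766), (74.58448791503906, 77.45132446289062), 0.7450013160705566)
mouth [510.  364.7] 21.3 0.13
```

View pics/c6.png

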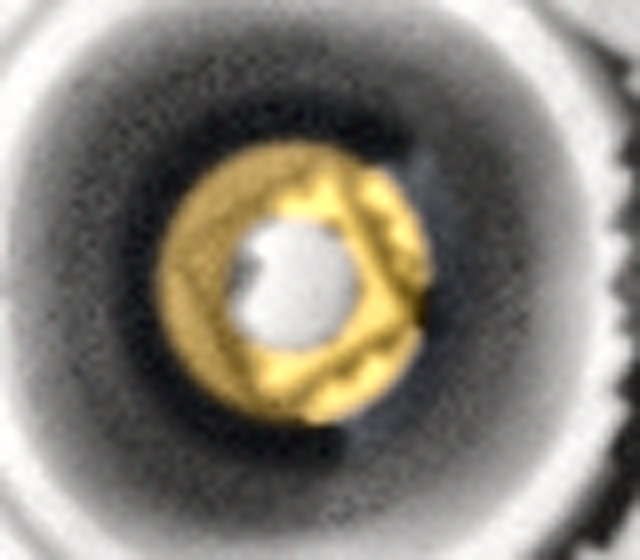

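Bore mouth: (510,364.7), radius 21.3 mm. The nut's flats sit at about 61.5° (mod 90), with the flask yaw at about 14°. Next I'll go round the robot's side of the pen pot to stand above the key.

Request:
play_rows --steps "0 0 -0.06 0 0 0 -1;0.06 0.025 -0.06 0 0 0 -1;0.075 0.03 -0.06 0 0 0 -1;0.075 0.03 -0.045 0 0 0 -1;0.075 0.03 0 0 0 0 -1;0.06 -0.025 0 0 0 0 -1;0.045 -0.07 0 0 0 0 -1;0.045 -0.08 0 0 0 0 -1"

```text
time_s: 2.87
tool_pos: [430.2, 292.2, 249.3]
ee_rot: [0.0, -0.26, 0.966, 0.0]
wrist_force: [0.9, -0.6, -0.1]
opening: 85.3
```

Request:
play_rows --steps "0.045 -0.08 0 0 0 0 -1;0.045 -0.08 0 0 0 0 -1;0.045 -0.08 0 0 0 0 -1;0.045 -0.08 0 0 0 0 -1;0.045 -0.08 0 0 0 0 -1;0 -0.05 0 0 0 0.28 -1;-0.04 -0.04 0.02 0 0 1 -1;0 0 0 0 0 0 -1"

```text
time_s: 3.53
tool_pos: [467.0, 83.4, 240.0]
ee_rot: [-0.0, -0.211, 0.977, -0.0]
wrist_force: [0.1, 0.1, -1.4]
opening: 84.9
```

Run:
```python
from h import *
from station import manip
s=manip.state(); need(s,(501,82.5,230),-154.9)
```

```text
t 3.53 pos [467.   83.4 240. ] xyaw -155.59 j1,j6 [ 0.123 -1.874] F [ 0.1  0.1 -1.4] M [-0.   -0.    0.02] op 84.9
shift total [-0.0766 -0.0372  0.025 ] (mm [-30.7 -14.9  10. ] ) turn total [-0.   -0.01 -0.17]
```

Request:
play_rows --steps "-0.02 -0.01 0.01 0 0 -0.17 -1;-0.02 -0.01 0.01 0 0 0 -1;-0.02 -0.01 0.005 0 0 0 -1;-0.015 -0.007 0 0 0 0 -1;0 0 0 0 0 0 -1;0 0 0 0 0 0 -1;0 0 0 0 0 0 -1;0 0 0 0 0 0 -1"

```text
time_s: 4.2
tool_pos: [498.7, 84.8, 231.6]
ee_rot: [0.0, -0.221, 0.975, -0.0]
wrist_force: [0.1, 0.0, 0.9]
opening: 85.3
```

```bash
cat >> h.py <<'E'
TFC=[[-0.0002,-0.9586,-0.2849,72.2915],[1,0,-0.0006,0.0529],[0.0006,-0.2849,0.9586,-135.6647],[0,0,0,1]]
KW=(313.66044,281.16173,209.81238)
E
python3 - <<'E'
from h import *
from station import manip
s=manip.state(); need(s,(501,82.5,230),-154.9)
c=manip.camera("wrist"); im=np.ascontiguousarray(c["frame"][:,:,::-1]); cv2.imwrite("pics/w2.png",im)
h=cv2.cvtColor(im,cv2.COLOR_BGR2HSV); m=(h[...,0]>105)&(h[...,0]<128)&(h[...,1]>120)
W=wristT(s,TFC)
for n,p in blobs(im,m,40): print(n,p,onz("w",p,115,T_=W,K_=KW).round(1),onz("w",p,130,T_=W,K_=KW).round(1))
E
```

```text
t 4.2 pos [498.7  84.8 231.6] xyaw -154.43 j1,j6 [ 0.118 -1.899] F [0.1 0.  0.9] M [ 0.02 -0.04 -0.01] op 85.3
shift total [-0.0027 -0.0078  0.0039] (mm [-1.1 -3.1  1.6] ) turn total [-0.    0.    0.12]
252 [277.35, 126.87] [441.7  54.2 115. ] [441.2  54.2 130. ]
550 [125.79, 190.62] [541.6 -36.7 115. ] [535.1 -31.4 130. ]
180 [276.88, 214.67] [506.6  84.5 115. ] [502.2  82.7 130. ]
206 [115.53, 296.96] [641.6 -14.9 115. ] [629.2 -10.8 130. ]
137 [276.5, 281.92] [564.1 111.4 115. ] [556.3 107.9 130. ]
731 [361.57, 348.98] [594.2 216.5 115. ] [584.6 206.9 130. ]
82 [118.83, 413.02] [772.9  28.8 115. ] [752.7  30.3 130. ]
```

View pics/w2.png

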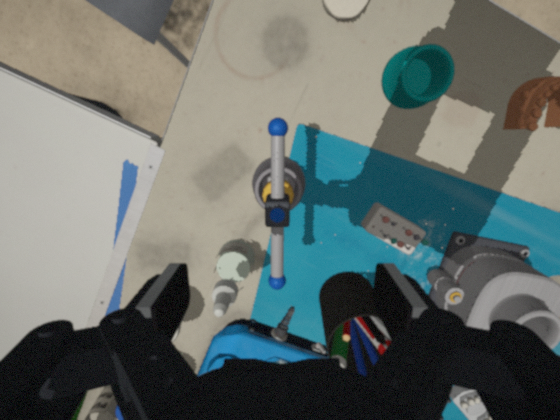

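The picture shows the key hub at (277,212) in line with the jaws and the balls at (277,127) and (276,282). The bottle at (232,262) and the pot at (350,320) are clear of the jaws. I'll descend and grip.

Request:
play_rows --steps "-0.006 -0.0087 0.03 0 0 0.13 -1;0 0 0.06 0 0 0 -1;0 0 0.07 0 0 0 -1;0 0 0.07 0 0 0 -1;0 0 0.05 0 0 0 -1;0 0 0.03 0 0 0 -1;0 0 0.009 0 0 0 -1;0 0 0 0 0 0 -0.3" --newtons 60

```text
time_s: 4.92
tool_pos: [502.3, 82.5, 103.1]
ee_rot: [-0.001, -0.217, 0.976, 0.0]
wrist_force: [0.9, 0.3, -0.1]
opening: 75.4
```

Run:
```python
from h import *
from station import manip
s=manip.state(); need(s,(502.3,82.7,104),-154.95)
```

```text
t 4.92 pos [502.3  82.5 103.1] xyaw -154.97 j1,j6 [ 0.113 -1.895] F [ 0.9  0.3 -0.1] M [-0.04 -0.04  0.01] op 75.4
shift total [-0.0001  0.0005 -0.0022] (mm [-0.1  0.2 -0.9] ) turn total [ 0.   -0.01 -0.01]
```

Request:
play_rows --steps "0 0 0 0 0 0 0.3;0 0 0 0 0 0 0.5;0 0 0 0 0 0 0.7;0 0 0 0 0 0 1;0 0 0 0 0 0 1;0 0 0 0 0 0 1;0 0 0 0 0 0 1;0 0 0 0 0 0 1" --newtons 70

```text
time_s: 5.58
tool_pos: [502.9, 82.7, 104.6]
ee_rot: [0.001, -0.217, 0.976, -0.0]
wrist_force: [-1.6, 1.4, 6.5]
opening: 19.2
```

Run:
```python
from h import *
from station import manip
s=manip.state(); need(s,(502.3,82.7,104),-154.95)
c=manip.camera("wrist"); im=np.ascontiguousarray(c["frame"][:,:,::-1]); cv2.imwrite("pics/w3.png",im)
```

```text
t 5.58 pos [502.9  82.7 104.6] xyaw -154.96 j1,j6 [ 0.113 -1.895] F [-1.6  1.4  6.5] M [ 0.1   0.24 -0.04] op 19.2
shift total [0.0014 0.0006 0.0015] (mm [0.5 0.2 0.6] ) turn total [-0.    0.02 -0.  ]
```

View pics/w3.png

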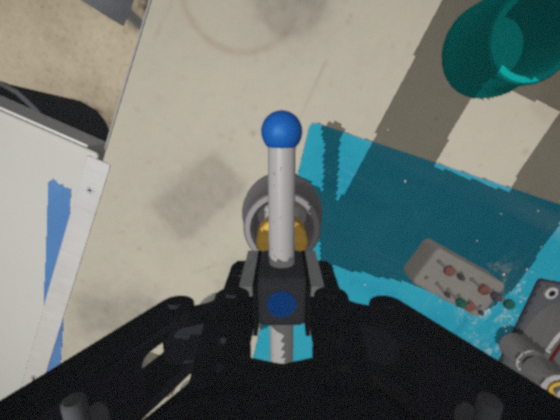

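Request:
play_rows --steps "0 0 -0.015 0 0 0 1;0 0 -0.03 0 0 0 1;0 0 -0.045 0 0 0 1;0 0 -0.055 0 0 0 1;0 0 -0.06 0 0 0 1;0 0 -0.06 0 0 0 1;0 0 -0.05 0 0 0 1;0 0 -0.025 0 0 0 1"

```text
time_s: 6.3
tool_pos: [502.9, 82.6, 243.4]
ee_rot: [0.002, -0.217, 0.976, -0.0]
wrist_force: [-0.3, 1.4, -2.6]
opening: 19.1
```

Run:
```python
from h import *
from station import manip
s=manip.state(); need(s,(440,150,240)); need(s,(440,300,240)); need(s,(510,364.8,240),-118.5)
c=manip.camera("wrist"); im=np.ascontiguousarray(c["frame"][:,:,::-1]); cv2.imwrite("pics/w4.png",im)
```

```text
t 6.3 pos [502.9  82.6 243.4] xyaw -154.97 j1,j6 [ 0.113 -1.895] F [-0.3  1.4 -2.6] M [0.01 0.04 0.01] op 19.1
shift total [0.0713 0.2192 0.008 ] (mm [28.5 87.7  3.2] ) turn total [-0.02  0.05 -0.  ]
t 6.3 pos [502.9  82.6 243.4] xyaw -154.97 j1,j6 [ 0.113 -1.895] F [-0.3  1.4 -2.6] M [0.01 0.04 0.01] op 19.1
shift total [-0.0874  0.559   0.0082] (mm [-35.  223.6   3.3] ) turn total [-0.02  0.05 -0.  ]
t 6.3 pos [502.9  82.6 243.4] xyaw -154.97 j1,j6 [ 0.113 -1.895] F [-0.3  1.4 -2.6] M [0.01 0.04 0.01] op 19.1
shift total [-0.3145  0.6317  0.0088] (mm [-125.8  252.7    3.5] ) turn total [-0.03  0.04 -9.12]
```

View pics/w4.png

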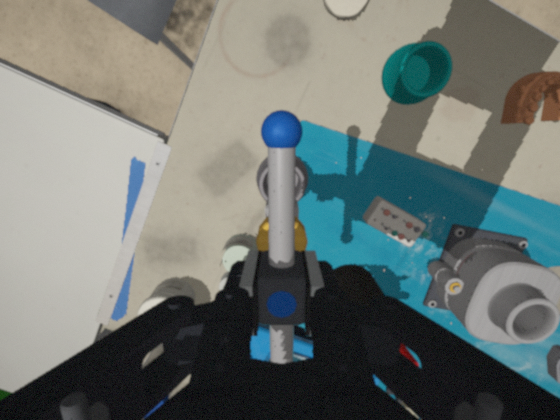

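Request:
play_rows --steps "0.015 0.04 0 0 0 0 1;0.025 0.08 0 0 0 0 1;0.025 0.08 0 0 0 0 1;-0.01 0.08 0 0 0 0 1;-0.035 0.075 0 0 0 0 1;-0.035 0.075 0 0 0 0 1;-0.035 0.075 0 0 0 0 1;-0.038 0.055 0 0 0 0 1"

```text
time_s: 7.02
tool_pos: [438.6, 302.5, 238.9]
ee_rot: [-0.0, -0.217, 0.976, 0.0]
wrist_force: [-0.4, -0.6, -2.1]
opening: 19.0
```

Request:
play_rows --steps "-0.07 0.03 0 0 0 0 1;-0.08 0.025 0 0 0 0 1;-0.055 0.012 0 0 0 0 1;-0.018 0.004 0 0 0 -1 1;0 0 0 0 0 -1 1;0 0 0 0 0 -1 1;0 0 0 0 0 -1 1;0 0 0 0 0 -1 1"

```text
time_s: 7.68
tool_pos: [508.2, 363.8, 238.4]
ee_rot: [-0.001, -0.385, 0.923, -0.0]
wrist_force: [0.5, 0.3, -2.0]
opening: 19.3
```

Request:
play_rows --steps "0 0 0 0 0 -1 1;0 0 0 0 0 -1 1;0 0 0 0 0 -1 1;0 0 0 0 0 -1 1;0 0 0 0 0 -0.12 1;0 0 0 0 0 0 1;0 0 0 0 0 0 1;0 0 0 0 0 0 1"

```text
time_s: 8.35
tool_pos: [508.4, 363.9, 239.4]
ee_rot: [-0.0, -0.511, 0.86, 0.0]
wrist_force: [-0.2, -0.1, -2.4]
opening: 19.3
```

Run:
```python
from h import *
from station import manip
s=manip.state(); need(s,(510,364.8,240),-118.5)
for n in("wrist","scene","top"):
    c=manip.camera(n); im=np.ascontiguousarray(c["frame"][:,:,::-1]); cv2.imwrite(f"pics/{n}5.png",im)
    if n=="scene": b=cv2.resize(im[60:220,170:330],None,fx=3.5,fy=3.5,interpolation=cv2.INTER_CUBIC); cv2.imwrite("pics/c7.png",b)
```

```text
t 8.35 pos [508.4 363.9 239.4] xyaw -118.58 j1,j6 [ 0.58  -2.062] F [-0.2 -0.1 -2.4] M [-0.02  0.04  0.03] op 19.3
shift total [-0.004  -0.0025 -0.0014] (mm [-1.6 -1.  -0.6] ) turn total [ 0.   -0.   -0.02]
```

View pics/wrist5.png

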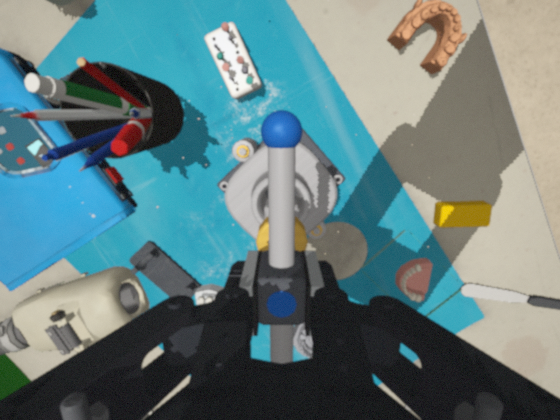

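View pics/c7.png

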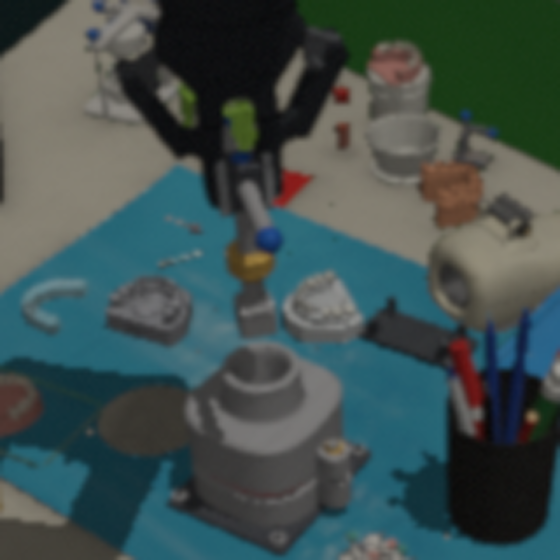

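Request:
play_rows --steps "-0.0029 -0.0016 0.01 0 0 0 1;0 0 0.02 0 0 0 1;0 0 0.02 0 0 0 1;0 0 0.015 0 0 0 1;0 0 0.01 0 0 0 1;0 0 0.005 0 0 0 1;0 0 0.005 0 0 0 1;0 0 0 0 0 0 1"

```text
time_s: 9.17
tool_pos: [509.5, 364.6, 205.4]
ee_rot: [-0.0, -0.511, 0.859, 0.0]
wrist_force: [-0.5, -0.3, -2.5]
opening: 18.9
```

Request:
play_rows --steps "0 0 0.005 0 0 0 1;0 0 0.005 0 0 0 1;0 0 0.005 0 0 0 1;0 0 0.005 0 0 0 1;0 0 0.005 0 0 0 1;0 0 0 0 0 0 1;0 0 0 0 0 0 1;0 0 0 0 0 0 1"

```text
time_s: 9.83
tool_pos: [509.6, 364.7, 195.8]
ee_rot: [0.0, -0.511, 0.859, -0.0]
wrist_force: [0.7, -0.2, -2.9]
opening: 19.1
```

Run:
```python
from h import *
from station import manip
s=manip.state(); need(s,(509.5,364.6,142.6),-118.5)
```

```text
t 9.83 pos [509.6 364.7 195.8] xyaw -118.48 j1,j6 [ 0.58  -2.064] F [ 0.7 -0.2 -2.9] M [-0.03 -0.04  0.01] op 19.1
shift total [2.000e-04 1.000e-04 1.329e-01] (mm [ 0.1  0.  53.2] ) turn total [-0.  0.  0.]
```

Request:
play_rows --steps "0 0 0.0075 0 0 0 1;0 0 0.0075 0 0 0 1;0 0 0.0075 0 0 0 1;0 0 0.0075 0 0 0 1;0 0 0.0075 0 0 0 1;0 0 0.0075 0 0 0 1;0 0 0.0075 0 0 0 1;0 0 0 0 0 0 1"

```text
time_s: 10.5
tool_pos: [509.4, 364.5, 173.9]
ee_rot: [-0.0, -0.511, 0.859, -0.0]
wrist_force: [0.8, 0.1, -2.9]
opening: 19.2
```

Request:
play_rows --steps "0 0 0.0075 0 0 0 1;0 0 0.0075 0 0 0 1;0 0 0.0075 0 0 0 1;0 0 0.0075 0 0 0 1;0 0 0.005 0 0 0 1;0 0 0 0 0 0 1;0 0 0 0 0 0 1;0 0 0 0 0 0 1"

```text
time_s: 11.17
tool_pos: [509.6, 364.6, 160.8]
ee_rot: [0.0, -0.511, 0.859, -0.0]
wrist_force: [0.8, 0.6, -2.5]
opening: 19.0
```

Run:
```python
from h import *
from station import manip
s=manip.state(); need(s,(509.5,364.6,142.6),-118.5)
```

```text
t 11.17 pos [509.6 364.6 160.8] xyaw -118.48 j1,j6 [ 0.58  -2.064] F [ 0.8  0.6 -2.5] M [-0.05 -0.07  0.03] op 19.0
shift total [0.0002 0.0001 0.0456] (mm [ 0.1  0.  18.2] ) turn total [-0.  0.  0.]
```

Request:
play_rows --steps "0 0 0.003 0 0 0 1;0 0 0.003 0 0 0 1;0 0 0.003 0 0 0 1;0 0 0.003 0 0 0 1;0 0 0.003 0 0 0 1;0 0 0.003 0 0 0 1;0 0 0.003 0 0 0 1;0 0 0 0 0 0 1"

```text
time_s: 11.83
tool_pos: [509.6, 364.7, 152.0]
ee_rot: [0.0, -0.511, 0.859, 0.0]
wrist_force: [0.3, 1.9, -3.5]
opening: 19.3
```

Run:
```python
from h import *
from station import manip
s=manip.state(); need(s,(509.5,364.6,142.6),-118.5)
```

```text
t 11.83 pos [509.6 364.7 152. ] xyaw -118.48 j1,j6 [ 0.58  -2.064] F [ 0.3  1.9 -3.5] M [ 0.56 -0.36  0.03] op 19.3
shift total [ 0.0004 -0.      0.0236] (mm [ 0.1 -0.   9.4] ) turn total [0. 0. 0.]
```

Request:
play_rows --steps "0 0 0.003 0 0 0 1;0 0 0.003 0 0 0 1;0 0 0.003 0 0 0 1;0 0 0.003 0 0 0 1;0 0 0.003 0 0 0 1;0 0 0.0025 0 0 0 1;0 0 0 0 0 0 1;0 0 0 0 0 0 1"

```text
time_s: 12.5
tool_pos: [509.5, 364.7, 145.1]
ee_rot: [-0.0, -0.511, 0.859, 0.0]
wrist_force: [2.1, 3.1, -3.6]
opening: 19.1
```

Run:
```python
from h import *
from station import manip
s=manip.state(); need(s,(509.5,364.6,142.6),-118.5)
```

```text
t 12.5 pos [509.5 364.7 145.1] xyaw -118.48 j1,j6 [ 0.58  -2.064] F [ 2.1  3.1 -3.6] M [ 0.76 -0.44 -0.04] op 19.1
shift total [ 0.0001 -0.      0.0063] (mm [ 0.1 -0.   2.5] ) turn total [ 0. -0.  0.]
```

Request:
play_rows --steps "0 0 0.002 0 0 0 1;0 0 0.002 0 0 0 1;0 0 0.002 0 0 0 1;0 0 0.001 0 0 0 1;0 0 0 0 0 0 1;0 0 0 0 0 0 1;0 0 0 0 0 0 1;0 0 0 0 0 0 1"

```text
time_s: 13.17
tool_pos: [509.7, 364.8, 143.1]
ee_rot: [0.0, -0.511, 0.859, 0.0]
wrist_force: [0.8, 2.2, 6.6]
opening: 19.1
```

Run:
```python
from h import *
from station import manip
s=manip.state(); need(s,(509.5,364.6,142.6),-118.5)
```

```text
t 13.17 pos [509.7 364.8 143.1] xyaw -118.48 j1,j6 [ 0.58  -2.064] F [0.8 2.2 6.6] M [ 0.6  -0.05  0.03] op 19.1
shift total [0.0006 0.0002 0.0014] (mm [0.2 0.1 0.5] ) turn total [-0.01  0.01  0.  ]
```

The key is seated, with contact at TCP z 143. That gives a gap of about 4.5 mm, so roughly 7.1 rad to turn. I'll turn clockwise and follow the nut down.

Request:
play_rows --steps "0 0 0.0001 0 0 0.5 1;0 0 0.0001 0 0 1 1;0 0 0.0001 0 0 1 1;0 0 0.0001 0 0 1 1;0 0 0.0001 0 0 1 1;0 0 0.0001 0 0 1 1;0 0 0.0001 0 0 1 1;0 0 0.0001 0 0 1 1"

```text
time_s: 13.83
tool_pos: [510.1, 364.9, 142.9]
ee_rot: [0.001, -0.27, 0.963, 0.0]
wrist_force: [3.2, 3.1, 4.4]
opening: 19.3
```

Run:
```python
from h import *
from station import manip
s=manip.state(); need(s,(509.5,364.6,142.6))
```

```text
t 13.83 pos [510.1 364.9 142.9] xyaw -148.67 j1,j6 [ 0.58  -1.537] F [3.2 3.1 4.4] M [ 0.72 -0.83  0.12] op 19.3
shift total [0.0015 0.0002 0.0008] (mm [0.6 0.1 0.3] ) turn total [-0.    0.03 -0.  ]
```

Request:
play_rows --steps "0 0 0.0001 0 0 1 1;0 0 0.0001 0 0 1 1;0 0 0.0001 0 0 1 1;0 0 0.0001 0 0 1 1;0 0 0.0001 0 0 1 1;0 0 0.0001 0 0 1 1;0 0 0.0001 0 0 1 1;0 0 0.0001 0 0 1 1"

```text
time_s: 14.5
tool_pos: [510.2, 364.6, 142.6]
ee_rot: [0.001, 0.006, 1.0, 0.0]
wrist_force: [3.9, 1.0, 4.7]
opening: 18.8
```

Request:
play_rows --steps "0 0 0.0001 0 0 1 1;0 0 0.0001 0 0 1 1;0 0 0.0001 0 0 1 1;0 0 0.0001 0 0 1 1;0 0 0.0001 0 0 1 1;0 0 0.0001 0 0 1 1;0 0 0.0001 0 0 1 1;0 0 0.0001 0 0 1 1"

```text
time_s: 15.17
tool_pos: [510.1, 364.3, 142.2]
ee_rot: [0.001, 0.281, 0.96, 0.0]
wrist_force: [1.5, -1.0, 6.1]
opening: 19.4
```

Run:
```python
from h import *
from station import manip
s=manip.state(); need(s,(509.5,364.6,142.6))
```

```text
t 15.17 pos [510.1 364.3 142.2] xyaw 147.31 j1,j6 [ 0.58 -0.42] F [ 1.5 -1.   6.1] M [-0.12 -0.65  0.1 ] op 19.4
shift total [ 0.0016 -0.0002 -0.0009] (mm [ 0.6 -0.1 -0.4] ) turn total [0.01 0.02 0.  ]
```

Request:
play_rows --steps "0 0 0.0001 0 0 1 1;0 0 0.0001 0 0 1 1;0 0 0.0001 0 0 1 1;0 0 0.0001 0 0 1 1;0 0 0.0001 0 0 1 1;0 0 0.0001 0 0 1 1;0 0 0.0001 0 0 1 1;0 0 0.0001 0 0 1 1"

```text
time_s: 15.83
tool_pos: [509.8, 364.2, 141.8]
ee_rot: [0.001, 0.535, 0.845, -0.0]
wrist_force: [1.3, -2.2, 7.0]
opening: 19.0
```

Request:
play_rows --steps "0 0 0.0001 0 0 1 1;0 0 0.0001 0 0 1 1;0 0 0.0001 0 0 1 1;0 0 0.0001 0 0 1 1;0 0 0.0001 0 0 1 1;0 0 0.0001 0 0 1 1;0 0 0.0001 0 0 1 1;0 0 0.0001 0 0 1 1"

```text
time_s: 16.5
tool_pos: [509.6, 364.2, 141.5]
ee_rot: [0.0, 0.747, 0.665, -0.0]
wrist_force: [-1.6, -2.4, 8.1]
opening: 18.8
```

Request:
play_rows --steps "0 0 0.0001 0 0 1 1;0 0 0.0001 0 0 1 1;0 0 0.0001 0 0 1 1;0 0 0.0001 0 0 1 1;0 0 0.0001 0 0 1 1;0 0 0.0001 0 0 1 1;0 0 0.0001 0 0 1 1;0 0 0.0001 0 0 1 1"

```text
time_s: 17.17
tool_pos: [509.3, 364.3, 141.1]
ee_rot: [0.0, 0.901, 0.433, -0.0]
wrist_force: [-3.9, -0.9, 8.3]
opening: 18.7
```

Request:
play_rows --steps "0 0 0.0001 0 0 1 1;0 0 0.0001 0 0 1 1;0 0 0.0001 0 0 1 1;0 0 0.0001 0 0 1 1;0 0 0.0001 0 0 1 1;0 0 0.0001 0 0 1 1;0 0 0.0001 0 0 1 1;0 0 0.0001 0 0 1 1"

```text
time_s: 17.83
tool_pos: [509.2, 364.6, 140.8]
ee_rot: [-0.0, 0.986, 0.168, -0.0]
wrist_force: [-3.8, 1.4, 7.5]
opening: 19.0
```

Run:
```python
from h import *
from station import manip
s=manip.state(); need(s,(509.5,364.6,142.6))
```

```text
t 17.83 pos [509.2 364.6 140.8] xyaw 19.33 j1,j6 [0.581 1.814] F [-3.8  1.4  7.5] M [0.23 0.94 0.16] op 19.0
shift total [ 0.0008  0.0003 -0.0046] (mm [ 0.3  0.1 -1.8] ) turn total [-0.    0.01 -0.  ]
```

Request:
play_rows --steps "0 0 -0.001 0 0 -0.3 1;0 0 0 0 0 0 0.6;0 0 0 0 0 0 0.2;0 0 0 0 0 0 -0.3;0 0 0 0 0 0 -0.3;0 0 0 0 0 0 -0.3;0 0 -0.01 0 0 0 -0.3;0 0 -0.03 0 0 0 -0.3"

```text
time_s: 18.5
tool_pos: [509.0, 364.2, 155.5]
ee_rot: [0.001, 0.984, 0.18, -0.001]
wrist_force: [0.1, 0.8, -0.4]
opening: 55.3
```

Run:
```python
from h import *
from station import manip
s=manip.state(); need(s,(509.5,364.6,142.6))
c=manip.camera("wrist"); im=np.ascontiguousarray(c["frame"][:,:,::-1]); cv2.imwrite("pics/w6.png",im)
```

```text
t 18.5 pos [509.  364.2 155.5] xyaw 20.72 j1,j6 [0.58  1.789] F [ 0.1  0.8 -0.4] M [0.01 0.04 0.02] op 55.3
shift total [ 0.0015 -0.0006  0.0322] (mm [ 0.6 -0.2 12.9] ) turn total [0.01 0.04 0.  ]
```

View pics/w6.png

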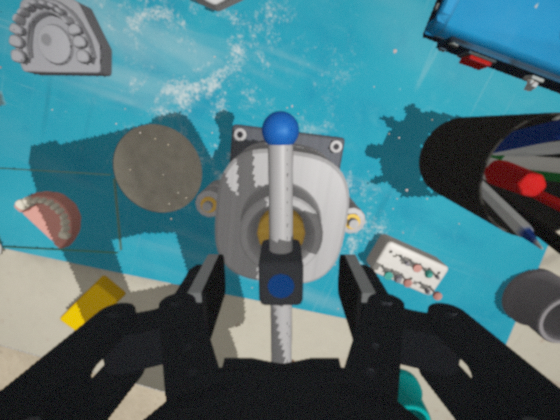

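The key stands upright on the nut, with its hub at (281,275) between the open fingers. I'll lift above the bar and wind the wrist back half a turn.

Request:
play_rows --steps "0 0 -0.045 0 0 0 -0.3;0 0 -0.045 0 0 0 -0.3;0 0 -0.01 0 0 -0.5 -0.3;0 0 0 0 0 -1 -0.3;0 0 0 0 0 -1 -0.3;0 0 0 0 0 -1 -0.3;0 0 0 0 0 -1 -0.3;0 0 0 0 0 -1 -0.3"

```text
time_s: 19.22
tool_pos: [509.7, 364.7, 197.7]
ee_rot: [-0.0, 0.931, 0.366, 0.001]
wrist_force: [-0.8, -0.1, -0.4]
opening: 55.2
```

Request:
play_rows --steps "0 0 0 0 0 -1 -0.3;0 0 0 0 0 -1 -0.3;0 0 0 0 0 -1 -0.3;0 0 0 0 0 -1 -0.3;0 0 0 0 0 -1 -0.3;0 0 0 0 0 -1 -0.3;0 0 0 0 0 -1 -0.3;0 0 0 0 0 -1 -0.3"

```text
time_s: 19.88
tool_pos: [509.7, 364.7, 197.7]
ee_rot: [0.0, 0.794, 0.608, 0.001]
wrist_force: [0.1, -0.7, -1.0]
opening: 55.4
```

Request:
play_rows --steps "0 0 0 0 0 -1 -0.3;0 0 0 0 0 -1 -0.3;0 0 0 0 0 -1 -0.3;0 0 0 0 0 -1 -0.3;0 0 0 0 0 -1 -0.3;0 0 0 0 0 -1 -0.3;0 0 0 0 0 -1 -0.3;0 0 0 0 0 -1 -0.3"

```text
time_s: 20.55
tool_pos: [509.7, 364.7, 197.7]
ee_rot: [0.0, 0.595, 0.803, 0.0]
wrist_force: [0.7, 0.0, -0.3]
opening: 55.6
```

Request:
play_rows --steps "0 0 0 0 0 -1 -0.3;0 0 0 0 0 -1 -0.3;0 0 0 0 0 -1 -0.3;0 0 0 0 0 -1 -0.3;0 0 0 0 0 -1 -0.3;0 0 0 0 0 -1 -0.3;0 0 0 0 0 -1 -0.3;0 0 0 0 0 -1 -0.3"

```text
time_s: 21.22
tool_pos: [509.7, 364.7, 197.7]
ee_rot: [0.0, 0.351, 0.936, 0.0]
wrist_force: [0.6, 0.2, -0.2]
opening: 55.4
```

Request:
play_rows --steps "0 0 0 0 0 -1 -0.3;0 0 0 0 0 -1 -0.3;0 0 0 0 0 -1 -0.3;0 0 0 0 0 -1 -0.3;0 0 0 0 0 -1 -0.3;0 0 0 0 0 -1 -0.3;0 0 0 0 0 -1 -0.3;0 0 0 0 0 -1 -0.3"

```text
time_s: 21.88
tool_pos: [509.7, 364.7, 197.7]
ee_rot: [0.0, 0.079, 0.997, 0.0]
wrist_force: [-0.3, 0.1, 0.7]
opening: 55.4
```

Run:
```python
from h import *
from station import manip
s=manip.state(); need(s,(509.4,364.5,190),-159.5)
c=manip.camera("wrist"); im=np.ascontiguousarray(c["frame"][:,:,::-1]); cv2.imwrite("pics/w7.png",im)
h=cv2.cvtColor(im,cv2.COLOR_BGR2HSV); m=(h[...,0]>105)&(h[...,0]<128)&(h[...,1]>120)
W=wristT(s,TFC)
for n,p in blobs(im,m,40): print(n,p,onz("w",p,151,T_=W,K_=KW).round(1),onz("w",p,166,T_=W,K_=KW).round(1))
```

```text
t 21.88 pos [509.7 364.7 197.7] xyaw 170.92 j1,j6 [ 0.58  -0.832] F [-0.3  0.1  0.7] M [0.05 0.01 0.01] op 55.4
shift total [ 0.0007 -0.0007  0.0192] (mm [ 0.3 -0.3  7.7] ) turn total [ 0.01  0.01 -7.4 ]
484 [222.34, 144.25] [448.  340.6 151. ] [447.2 343.5 166. ]
320 [281.33, 248.4] [516.9 363.6 151. ] [510.4 364.7 166. ]
312 [332.13, 321.54] [575.4 389.2 151. ] [564.2 388.1 166. ]
379 [156.22, 388.9] [612.3 255.8 151. ] [598.  265.7 166. ]
```

View pics/w7.png

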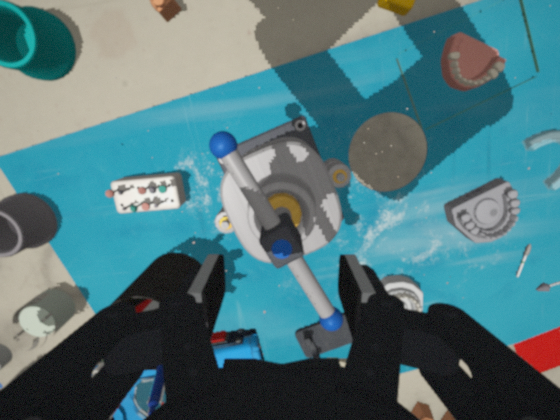

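Request:
play_rows --steps "0 0 0 0 0 -1 -0.3;0 0 0 0 0 -1 -0.3;0 0 0 0 0 -1 -0.3;0 0 0 0 0 -1 -0.3;0 0 0 0 0 -1 -0.3;0 0 0 0 0 -1 -0.3;0 0 0 0 0 -1 -0.3;0 0 0 0 0 -0.5 -0.3"

```text
time_s: 22.6
tool_pos: [509.7, 364.7, 197.5]
ee_rot: [0.0, -0.181, 0.983, 0.0]
wrist_force: [0.3, -0.1, 0.9]
opening: 55.5
```

Request:
play_rows --steps "0 0 0.02 0 0 0 -0.3;0 0 0.035 0 0 0 -0.3;0 0 0.04 0 0 0 -0.3;0 0 0.03 0 0 0 -0.3;0 0 0.015 0 0 0 -0.3;0 0 0.003 0 0 0 -0.3;0 0 0 0 0 0 0;0 0 0 0 0 0 0.3"

```text
time_s: 23.27
tool_pos: [509.8, 364.8, 140.1]
ee_rot: [0.0, -0.18, 0.984, 0.0]
wrist_force: [0.2, 0.6, -0.4]
opening: 32.2
```

Run:
```python
from h import *
from station import manip
s=manip.state(); need(s,(509.7,364.6,140.8),-159.1)
```

```text
t 23.27 pos [509.8 364.8 140.1] xyaw -159.3 j1,j6 [ 0.58  -1.352] F [ 0.2  0.6 -0.4] M [-0.    0.02  0.01] op 32.2
shift total [ 0.0003 -0.0004 -0.0017] (mm [ 0.1 -0.2 -0.7] ) turn total [ 0.    0.01 -0.05]
```

Request:
play_rows --steps "0 0 0 0 0 0 0.6;0 0 0 0 0 0 0.8;0 0 0 0 0 0 1;0 0 0 0 0 0 1;0 0 0 0 0 0 1;0 0 0 0 0 0 1;0 0 0 0 0 0.5 1;0 0 0.0001 0 0 1 1" --newtons 80

```text
time_s: 23.93
tool_pos: [509.8, 364.9, 140.4]
ee_rot: [0.001, -0.128, 0.992, 0.0]
wrist_force: [-1.3, -0.9, 6.7]
opening: 18.7
```

Run:
```python
from h import *
from station import manip
s=manip.state(); need(s,(509.7,364.6,140.8))
```

```text
t 23.93 pos [509.8 364.9 140.4] xyaw -165.33 j1,j6 [ 0.58  -1.246] F [-1.3 -0.9  6.7] M [-0.09  0.23  0.18] op 18.7
shift total [ 0.0004 -0.0006 -0.0009] (mm [ 0.2 -0.2 -0.4] ) turn total [0.01 0.02 0.  ]
```

Request:
play_rows --steps "0 0 0.0001 0 0 1 1;0 0 0.0001 0 0 1 1;0 0 0.0001 0 0 1 1;0 0 0.0001 0 0 1 1;0 0 0.0001 0 0 1 1;0 0 0.0001 0 0 1 1;0 0 0.0001 0 0 1 1;0 0 0.0001 0 0 1 1"

```text
time_s: 24.6
tool_pos: [509.8, 364.8, 140.1]
ee_rot: [0.0, 0.152, 0.988, 0.0]
wrist_force: [-0.9, -1.2, 6.5]
opening: 18.7
```

Request:
play_rows --steps "0 0 0.0001 0 0 1 1;0 0 0.0001 0 0 1 1;0 0 0.0001 0 0 1 1;0 0 0.0001 0 0 1 1;0 0 0.0001 0 0 1 1;0 0 0.0001 0 0 1 1;0 0 0.0001 0 0 1 1;0 0 0.0001 0 0 0 1"

```text
time_s: 25.27
tool_pos: [509.8, 364.8, 139.8]
ee_rot: [0.0, 0.387, 0.922, 0.001]
wrist_force: [-0.3, -0.6, 6.9]
opening: 18.8
```

Run:
```python
from h import *
from station import manip
s=manip.state(); need(s,(509.7,364.6,140.8))
```

```text
t 25.27 pos [509.8 364.8 139.8] xyaw 134.45 j1,j6 [ 0.58  -0.195] F [-0.3 -0.6  6.9] M [-0.18  0.25  0.  ] op 18.8
shift total [-0.0003 -0.0005 -0.0026] (mm [-0.1 -0.2 -1. ] ) turn total [0.02 0.   0.  ]
```

Request:
play_rows --steps "0 0 0.0001 0 0 1 1;0 0 0.0001 0 0 1 1;0 0 0.0001 0 0 1 1;0 0 0.0001 0 0 1 1;0 0 0.0001 0 0 1 1;0 0 0.0001 0 0 1 1;0 0 0.0001 0 0 1 1;0 0 0.0001 0 0 1 1"

```text
time_s: 25.93
tool_pos: [509.8, 364.8, 139.4]
ee_rot: [0.0, 0.626, 0.78, 0.001]
wrist_force: [0.2, 0.0, 6.2]
opening: 19.1
```

Request:
play_rows --steps "0 0 0.0001 0 0 0.6 1;0 0 0.0001 0 0 0.6 1;0 0 0.0001 0 0 0.6 1;0 0 0.0001 0 0 0.6 1;0 0 0.0001 0 0 0.6 1;0 0 0.0001 0 0 0.6 1;0 0 0.0001 0 0 0.6 1;0 0 0.0001 0 0 0.6 1"

```text
time_s: 26.6
tool_pos: [509.8, 364.8, 139.2]
ee_rot: [0.0, 0.747, 0.665, 0.001]
wrist_force: [-1.5, -0.9, 6.9]
opening: 19.3
```

Run:
```python
from h import *
from station import manip
s=manip.state(); need(s,(509.7,364.6,140.8))
```

```text
t 26.6 pos [509.8 364.8 139.2] xyaw 83.4 j1,j6 [0.58  0.696] F [-1.5 -0.9  6.9] M [-0.17  0.37  0.07] op 19.3
shift total [-0.0005 -0.0001 -0.004 ] (mm [-0.2 -0.  -1.6] ) turn total [ 0.01 -0.01 -0.  ]
```

Request:
play_rows --steps "0 0 0.0001 0 0 1 1;0 0 0.0001 0 0 1 1;0 0 0.0001 0 0 1 1;0 0 0.0001 0 0 1 1;0 0 0.0001 0 0 1 1;0 0 0.0001 0 0 1 1;0 0 0.0001 0 0 1 1;0 0 0.0001 0 0 1 1"

```text
time_s: 27.27
tool_pos: [509.8, 364.8, 138.9]
ee_rot: [-0.0, 0.901, 0.433, 0.001]
wrist_force: [-1.2, -0.5, 6.6]
opening: 19.1
```

Request:
play_rows --steps "0 0 0.0001 0 0 1 1;0 0 0.0001 0 0 1 1;0 0 0.0001 0 0 1 1;0 0 0.0001 0 0 1 1;0 0 0.0001 0 0 1 1;0 0 0.0001 0 0 1 1;0 0 0.0001 0 0 0.5 1;0 0 0.0001 0 0 0.5 1"

```text
time_s: 27.93
tool_pos: [509.7, 364.8, 138.5]
ee_rot: [-0.0, 0.979, 0.203, 0.001]
wrist_force: [-2.3, -1.1, 6.8]
opening: 18.8
```

Run:
```python
from h import *
from station import manip
s=manip.state(); need(s,(509.7,364.6,140.8))
```

```text
t 27.93 pos [509.7 364.8 138.5] xyaw 23.41 j1,j6 [0.58  1.743] F [-2.3 -1.1  6.8] M [-0.16  0.39  0.16] op 18.8
shift total [-0.0003  0.0005 -0.0057] (mm [-0.1  0.2 -2.3] ) turn total [-0.   -0.02  0.  ]
```

Request:
play_rows --steps "0 0 0 0 0 0.4 1;0 0 0 0 0 0.4 1;0 0 0.0001 0 0 0.4 1;0 0 0 0 0 0.4 1;0 0 0 0 0 0.4 1;0 0 0.0001 0 0 0.4 1;0 0 0 0 0 0.4 1;0 0 0 0 0 0.4 1"

```text
time_s: 28.6
tool_pos: [509.7, 364.8, 138.4]
ee_rot: [-0.0, 0.996, 0.093, 0.0]
wrist_force: [-1.6, -0.5, 5.8]
opening: 19.1
```

Run:
```python
from h import *
from station import manip
s=manip.state(); need(s,(509.7,364.6,140.8))
```

```text
t 28.6 pos [509.7 364.8 138.4] xyaw 10.64 j1,j6 [0.58  1.966] F [-1.6 -0.5  5.8] M [-0.13  0.35  0.17] op 19.1
shift total [-0.0001  0.0005 -0.0061] (mm [-0.1  0.2 -2.4] ) turn total [-0.01 -0.01  0.  ]
```

Request:
play_rows --steps "0 0 0 0 0 0.3 1;0 0 0 0 0 0.3 1;0 0 0 0 0 0.3 1;0 0 0 0 0 0.3 1;0 0 0 0 0 0.3 1;0 0 0 0 0 0.3 1;0 0 0 0 0 0 1;0 0 0 0 0 0 1"

```text
time_s: 29.27
tool_pos: [509.7, 364.8, 138.3]
ee_rot: [-0.0, 1.0, 0.031, 0.0]
wrist_force: [-1.4, -0.9, 5.8]
opening: 18.7
```

Run:
```python
from h import *
from station import manip
s=manip.state(); need(s,(509.7,364.6,140.8))
```

```text
t 29.27 pos [509.7 364.8 138.3] xyaw 3.51 j1,j6 [0.58 2.09] F [-1.4 -0.9  5.8] M [-0.16  0.3   0.11] op 18.7
shift total [-0.0001  0.0005 -0.0062] (mm [-0.   0.2 -2.5] ) turn total [-0.01 -0.01  0.  ]
```

Request:
play_rows --steps "0 0 0 0 0 0.4 1;0 0 0 0 0 0.4 1;0 0 0 0 0 0.4 1;0 0 0 0 0 0.4 1;0 0 0 0 0 0.4 1;0 0 0 0 0 0 1;0 0 0 0 0 0 1;0 0 0 0 0 0 1"

```text
time_s: 29.93
tool_pos: [509.7, 364.8, 138.3]
ee_rot: [-0.0, 0.999, -0.039, 0.0]
wrist_force: [-1.5, -0.6, 5.0]
opening: 19.1
```

Run:
```python
from h import *
from station import manip
s=manip.state(); need(s,(509.7,364.6,140.8))
```

```text
t 29.93 pos [509.7 364.8 138.3] xyaw -4.43 j1,j6 [0.581 2.229] F [-1.5 -0.6  5. ] M [-0.14  0.32  0.91] op 19.1
shift total [ 0.0001  0.0006 -0.0062] (mm [ 0.1  0.2 -2.5] ) turn total [-0.01 -0.01  0.  ]
```

Request:
play_rows --steps "0 0 0 0 0 0.4 1;0 0 0 0 0 0.3 1;0 0 0 0 0 0 1;0 0 0 0 0 0 1;0 0 0 0 0 0 1;0 0 0 0 0 0 1;0 0 0 0 0 0 1;0 0 0 0 0 0 1"

```text
time_s: 30.6
tool_pos: [509.7, 364.8, 138.4]
ee_rot: [-0.0, 0.998, -0.063, 0.0]
wrist_force: [-1.3, -1.2, 6.1]
opening: 18.9
```

Run:
```python
from h import *
from station import manip
s=manip.state(); need(s,(509.7,364.6,140.8))
c=manip.camera("scene"); im=np.ascontiguousarray(c["frame"][:,:,::-1]); cv2.imwrite("pics/s8.png",im)
b=cv2.resize(im[90:220,180:330],None,fx=4.5,fy=4.5,interpolation=cv2.INTER_CUBIC); cv2.imwrite("pics/c8.png",b)
```

```text
t 30.6 pos [509.7 364.8 138.4] xyaw -7.24 j1,j6 [0.581 2.278] F [-1.3 -1.2  6.1] M [-0.17  0.35  0.77] op 18.9
shift total [ 0.0001  0.0005 -0.0061] (mm [ 0.   0.2 -2.4] ) turn total [-0.01 -0.01  0.  ]
```

View pics/c8.png

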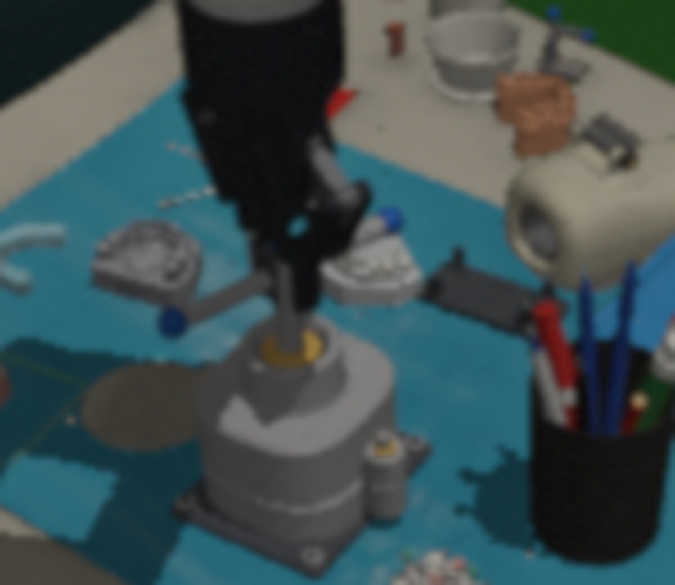

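The moment rose to about 0.9 Nm against roughly 0.15 Nm of drag, and the red gap line has gone, so the nut is at its stop. I'll ease back within the socket play and draw the key out.

Request:
play_rows --steps "0 0 0 0 0 -0.6 1;0 0 0 0 0 -0.6 1;0 0 0 0 0 -0.4 1;0 0 -0.003 0 0 0 1;0 0 -0.005 0 0 0 1;0 0 -0.0075 0 0 0 1;0 0 -0.0075 0 0 0 1;0 0 -0.0075 0 0 0 1"

```text
time_s: 31.32
tool_pos: [509.0, 364.4, 147.0]
ee_rot: [0.001, 1.0, -0.008, -0.001]
wrist_force: [4.8, 4.0, -18.1]
opening: 18.6
```

Run:
```python
from h import *
from station import manip
s=manip.state(); need(s,(509.7,364.6,250))
```

```text
t 31.32 pos [509.  364.4 147. ] xyaw -0.94 j1,j6 [0.581 2.168] F [  4.8   4.  -18.1] M [ 1.11 -1.16  0.2 ] op 18.6
shift total [ 1.100e-03 -1.000e-04 -2.576e-01] (mm [   0.4   -0.  -103. ] ) turn total [0.02 0.03 0.  ]
```

Request:
play_rows --steps "0 0 0 0 0 -0.3 1;0 0 0 0 0 0 1;0 0 -0.004 0 0 0 1;0 0 -0.004 0 0 0 1;0 0 -0.004 0 0 0 1;0 0 -0.004 0 0 0 1;0 0 0 0 0 0 1;0 0 0 0 0 0 1"

```text
time_s: 31.98
tool_pos: [509.6, 364.7, 156.4]
ee_rot: [-0.0, 1.0, 0.003, 0.0]
wrist_force: [-0.9, -0.4, -3.2]
opening: 18.9
```

Run:
```python
from h import *
from station import manip
s=manip.state(); need(s,(509.7,364.6,250))
c=manip.camera("wrist"); im=np.ascontiguousarray(c["frame"][:,:,::-1]); cv2.imwrite("pics/w9.png",im)
```

```text
t 31.98 pos [509.6 364.7 156.4] xyaw 0.31 j1,j6 [0.58  2.146] F [-0.9 -0.4 -3.2] M [-0.04  0.    0.03] op 18.9
shift total [ 4.00e-04  1.00e-04 -2.34e-01] (mm [  0.1   0.  -93.6] ) turn total [-0.   -0.01  0.  ]
```

View pics/w9.png

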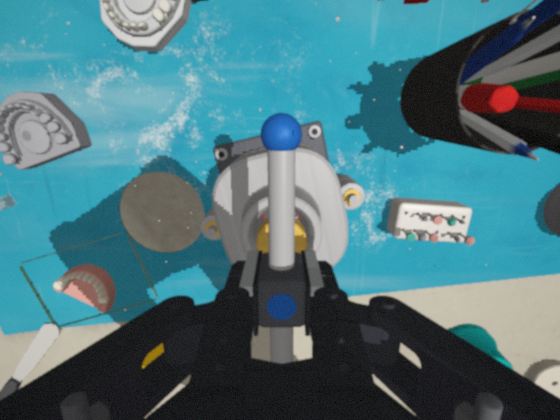

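The key is free and still square in the jaws. I'll lift clear and look down the bore past the key to check the nut.

Request:
play_rows --steps "0 0 -0.02 0 0 0 1;0 0 -0.04 0 0 0 1;0 0 -0.05 0 0 0 1;0 0 -0.04 0 0 0 1;-0.03 0.01 0 0 0 0 1;-0.06 0.02 0 0 0 0 1;-0.06 0.02 0 0 0 0 1;-0.04 0.01 0 0 0 0 1"

```text
time_s: 32.7
tool_pos: [432.2, 339.5, 216.6]
ee_rot: [-0.0, 1.0, 0.003, -0.0]
wrist_force: [-0.7, 0.0, -3.5]
opening: 19.0
```

Run:
```python
from h import *
from station import manip
s=manip.state(); need(s,(438,345,215))
c=manip.camera("wrist"); im=np.ascontiguousarray(c["frame"][:,:,::-1]); cv2.imwrite("pics/w10.png",im)
```

```text
t 32.7 pos [432.2 339.5 216.6] xyaw 0.31 j1,j6 [0.619 2.185] F [-0.7  0.  -3.5] M [-0.1   0.01 -0.01] op 19.0
shift total [ 0.0146 -0.0135  0.0039] (mm [ 5.8 -5.4  1.6] ) turn total [-0.  0. -0.]
```

View pics/w10.png

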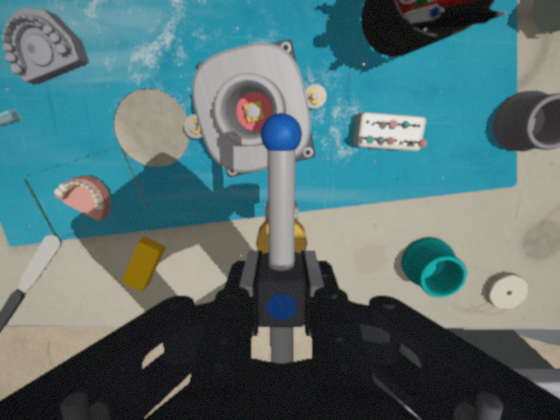

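Run:
```python
from h import *
im=cv2.imread("pics/w10.png")
b=im[70:150,205:300]
cv2.imwrite("pics/c10.png",cv2.convertScaleAbs(cv2.resize(b,None,fx=7,fy=7,interpolation=cv2.INTER_CUBIC),alpha=1.2))
```

```text
(no output)
```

View pics/c10.png

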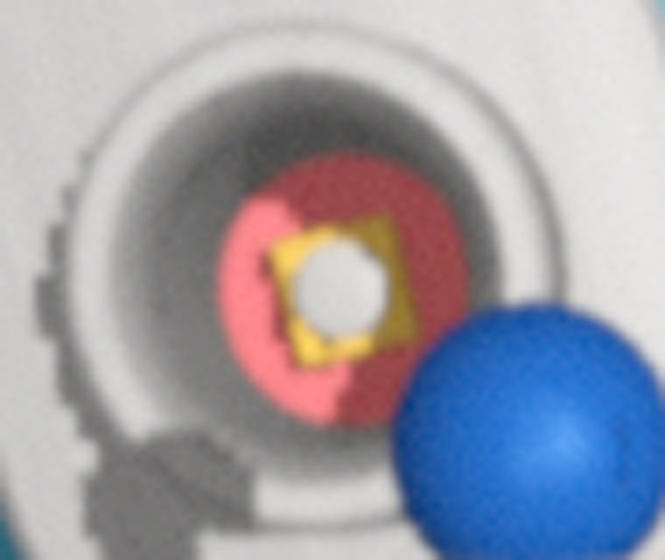

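The nut's flats now lie at about 14°, parallel to the flask, which fits angle 0 at the stop. I'll return the key to the stand.

Request:
play_rows --steps "0 0.04 -0.01 0 0 0 1;0 0.075 -0.02 0 0 0 1;0 0.08 -0.01 0 0 0 1;0 0.08 0 0 0 0 1;0 0.08 0 0 0 0 1;0 0.08 0 0 0 0 1;0 0.075 0 0 0 0 1;0 0.04 0 0 0 0 1"

```text
time_s: 33.42
tool_pos: [434.8, 117.3, 232.9]
ee_rot: [0.0, 1.0, 0.002, 0.001]
wrist_force: [-0.5, 0.1, -2.3]
opening: 18.9
```

Request:
play_rows --steps "0 0.02 0 0 0 0 1;0 0 0 0 0 -1 1;0 0 0 0 0 -1 1;0 0 0 0 0 -1 1;0 0 0 0 0 -1 1;0 0 0 0 0 -1 1;0 0 0 0 0 -1 1;0 0 0 0 0 -1 1"

```text
time_s: 34.08
tool_pos: [435.1, 112.4, 232.4]
ee_rot: [-0.0, 0.969, 0.246, 0.0]
wrist_force: [0.8, -0.5, -2.5]
opening: 18.7
```

Request:
play_rows --steps "0 0 0 0 0 -1 1;0 0 0 0 0 -1 1;0 0 0 0 0 -1 1;0 0 0 0 0 -1 1;0 0 0 0 0 -1 1;0 0 0 0 0 -0.4 1;0 0 0 0 0 0 1;0 0 0 0 0 0 1"

```text
time_s: 34.75
tool_pos: [435.0, 112.4, 232.3]
ee_rot: [0.0, 0.907, 0.422, 0.0]
wrist_force: [0.2, 0.5, -2.4]
opening: 18.8
```

Run:
```python
from h import *
from station import manip
s=manip.state(); need(s,(503.5,83.2,232),50)
c=manip.camera("wrist"); im=np.ascontiguousarray(c["frame"][:,:,::-1]); cv2.imwrite("pics/w11.png",im)
```

```text
t 34.75 pos [435.  112.4 232.3] xyaw 49.86 j1,j6 [0.196 0.897] F [ 0.2  0.5 -2.4] M [-0.01  0.04  0.03] op 18.8
shift total [0.0546 0.1779 0.0008] (mm [21.8 71.2  0.3] ) turn total [ 0.   -0.   -0.04]
```

View pics/w11.png

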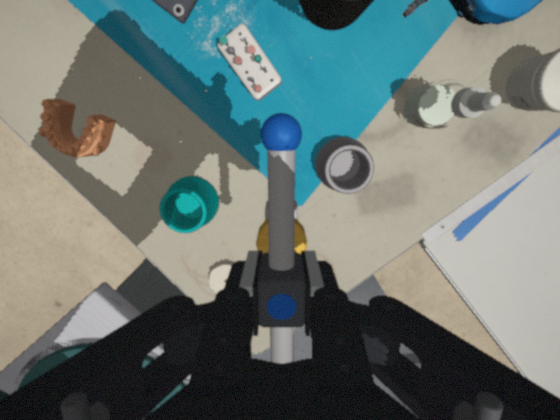

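The stand is at (348,163), in the clear. I'll measure its rim.

Run:
```python
from h import *
from station import manip
s=manip.state(); W=wristT(s,TFC); im=cv2.imread("pics/w11.png")
g=cv2.GaussianBlur(im[...,1],(3,3),0).astype(np.float32)
c0=np.array([347.,164.])
def fit(lo,hi,sgn):
    q=[];rr_=[]
    for a in np.radians(np.arange(0,360,6)):
        r=np.arange(lo,hi,.25).astype(np.float32); xs=c0[0]+r*np.cos(a); ys=c0[1]+r*np.sin(a)
        v=cv2.remap(g,xs[None].astype(np.float32),ys[None].astype(np.float32),cv2.INTER_LINEAR)[0]
        i=np.argmax(sgn*np.gradient(v)); q.append(onz("w",(xs[i],ys[i]),44,T_=W,K_=KW)); rr_.append(round(float(r[i]),1))
    q=np.array(q);A=np.c_[q[:,:2],np.ones(len(q))]; w=np.ones(len(q))
    for _ in range(30):
        sol=np.linalg.lstsq(A*w[:,None],(q[:,:2]**2).sum(1)*w,rcond=None)[0]; c=sol[:2]/2; R_=np.sqrt(sol[2]+c@c); res=np.linalg.norm(q[:,:2]-c,axis=1)-R_; w=1/(1+(res/.7)**2)
    print(c.round(1),R_.round(1),np.median(abs(res)).round(2),rr_[::5])
fit(16,26,1); fit(23,34,1); fit(23,34,-1)
cv2.imwrite("pics/c11.png",cv2.resize(im[125:205,305:390],None,fx=7,fy=7,interpolation=cv2.INTER_CUBIC))
```

```text
[501.6  82.8] 21.2 0.36 [21.2, 24.0, 24.5, 24.2, 23.5, 21.5, 17.2, 16.0, 23.8, 16.0, 16.5, 19.5]
[500.1  90.9] 28.3 0.93 [23.0, 24.0, 24.5, 24.2, 23.5, 31.0, 33.2, 30.5, 32.8, 28.2, 25.2, 25.0]
[504.7  86.3] 28.6 2.2 [25.2, 32.2, 28.2, 27.2, 27.0, 24.5, 23.0, 26.2, 24.5, 31.2, 29.8, 23.0]
```

View pics/c11.png

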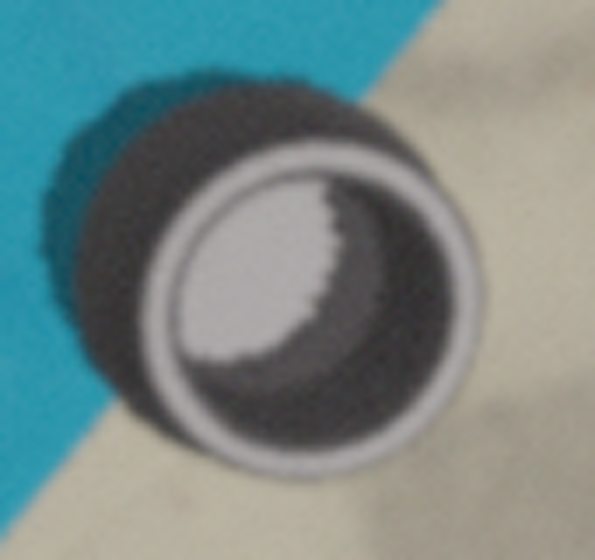

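Run:
```python
from h import *
from station import manip
t=np.array(TFC)
for f in("w4","w11"):
    im=cv2.imread(f"pics/{f}.png"); h=cv2.cvtColor(im,cv2.COLOR_BGR2HSV); m=(h[...,0]>105)&(h[...,0]<128)&(h[...,1]>120)
    for n,p in blobs(im,m,100):
        if abs(p[0]-281)<12: print(f,n,p,[onz("w",p,z,T_=t,K_=KW).round(1).tolist() for z in(-25.7,-10.7)])
s=manip.state(); need(s,(502.3,83.5,232),50)
```

```text
w4 1164 [281.0, 129.77] [[68.0, -0.1, -25.7], [67.4, -0.1, -10.7]]
w4 639 [281.26, 303.86] [[0.2, 0.0, -25.7], [-9.6, 0.0, -10.7]]
w11 1148 [280.74, 132.8] [[67.0, -0.2, -25.7], [66.3, -0.2, -10.7]]
w11 633 [281.08, 306.38] [[-0.9, -0.1, -25.7], [-10.9, -0.1, -10.7]]
t 34.8 pos [435.  112.3 232.3] xyaw 49.85 j1,j6 [0.196 0.897] F [-0.3 -1.2 -3.7] M [-0.02 -0.02 -0.  ] op 18.7
shift total [0.0534 0.1751 0.0006] (mm [21.3 70.   0.3] ) turn total [ 0.   -0.   -0.04]
```

Request:
play_rows --steps "0.008 0.03 0 0 0 0 1;0.016 0.05 0 0 0 0 1;0.016 0.05 0 0 0 0 1;0.0095 0.034 0 0 0 0 1;0.004 0.011 0 0 0 0 1;0 0 0.02 0 0 0 1;0 0 0.04 0 0 0 1;0 0 0.04 0 0 0 1"

```text
time_s: 35.47
tool_pos: [502.0, 83.7, 191.4]
ee_rot: [0.0, 0.907, 0.422, 0.0]
wrist_force: [-1.0, 0.7, -2.1]
opening: 18.9
```

Request:
play_rows --steps "0 0 0.04 0 0 0 1;0 0 0.04 0 0 0 1;0 0 0.02 0 0 0 1;0 0 0.01 0 0 0 1;0 0 0 0 0 0 1;0 0 0 0 0 0 1;0 0 0 0 0 0 1;0 0 0 0 0 0 1"

```text
time_s: 36.13
tool_pos: [502.6, 83.6, 148.9]
ee_rot: [0.0, 0.907, 0.422, 0.001]
wrist_force: [-0.1, 0.3, -3.6]
opening: 19.0
```

Run:
```python
from h import *
from station import manip
s=manip.state(); need(s,(502.2,83.5,104.3),50)
c=manip.camera("wrist"); im=np.ascontiguousarray(c["frame"][:,:,::-1]); cv2.imwrite("pics/w12.png",im)
```

```text
t 36.13 pos [502.6  83.6 148.9] xyaw 49.92 j1,j6 [0.115 0.814] F [-0.1  0.3 -3.6] M [-0.01 -0.04  0.04] op 19.0
shift total [-0.0009 -0.0007  0.1116] (mm [-0.4 -0.3 44.6] ) turn total [ 0.01 -0.01 -0.02]
```

View pics/w12.png

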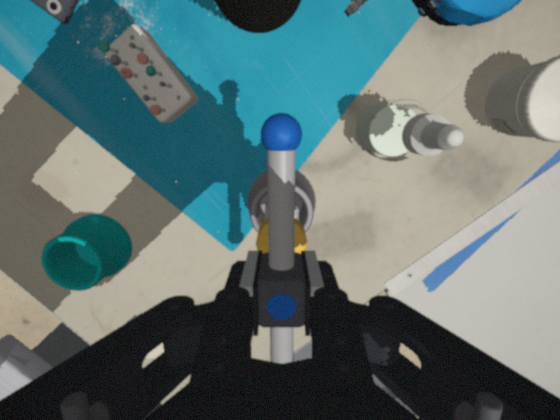

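Request:
play_rows --steps "-0.001 -0.0007 0.01 0 0 0 1;0 0 0.015 0 0 0 1;0 0 0.015 0 0 0 1;0 0 0.015 0 0 0 1;0 0 0.015 0 0 0 1;0 0 0.015 0 0 0 1;0 0 0.01 0 0 0 1;0 0 0 0 0 0 1"

```text
time_s: 36.85
tool_pos: [501.4, 83.4, 108.8]
ee_rot: [-0.0, 0.907, 0.422, -0.001]
wrist_force: [-0.2, 0.1, -3.6]
opening: 18.8
```

Request:
play_rows --steps "0 0 0.004 0 0 0 1;0 0 0.004 0 0 0 1;0 0 0.003 0 0 0 1;0 0 0.002 0 0 0 1;0 0 0 0 0 0 1;0 0 0 0 0 0 1;0 0 0 0 0 0 1;0 0 0 0 0 0 1"

```text
time_s: 37.52
tool_pos: [501.9, 83.4, 105.0]
ee_rot: [0.0, 0.907, 0.422, 0.0]
wrist_force: [-0.1, -0.2, -2.3]
opening: 18.7
```

Run:
```python
from h import *
from station import manip
s=manip.state(); need(s,(502.2,83.5,104.3),50)
```

```text
t 37.52 pos [501.9  83.4 105. ] xyaw 49.92 j1,j6 [0.115 0.814] F [-0.1 -0.2 -2.3] M [0.   0.05 0.  ] op 18.7
shift total [0.0007 0.0005 0.0016] (mm [0.3 0.2 0.7] ) turn total [ 0.   -0.   -0.02]
```

Request:
play_rows --steps "0 0 0.001 0 0 0 1;0 0 0.001 0 0 0 1;0 0 0.001 0 0 0 1;0 0 0 0 0 0 1;0 0 0 0 0 0 1;0 0 0 0 0 0 1;0 0 0 0 0 0 1;0 0 0 0 0 0 1"

```text
time_s: 38.18
tool_pos: [502.0, 83.5, 104.3]
ee_rot: [0.0, 0.907, 0.422, 0.0]
wrist_force: [-2.4, -0.4, 6.0]
opening: 19.3
```

Run:
```python
from h import *
from station import manip
s=manip.state(); need(s,(502.2,83.5,104.3),50)
```

```text
t 38.18 pos [502.   83.5 104.3] xyaw 49.92 j1,j6 [0.115 0.814] F [-2.4 -0.4  6. ] M [0.01 0.5  0.01] op 19.3
shift total [0.0004 0.0002 0.0001] (mm [0.1 0.1 0. ] ) turn total [ 0.01 -0.01 -0.02]
```

Floor contact is at TCP z 104.3, as expected. I'll release and lift away.

Request:
play_rows --steps "0 0 -0.0015 0 0 0 1;0 0 0 0 0 0 0.6;0 0 0 0 0 0 0.4;0 0 0 0 0 0 0.2;0 0 0 0 0 0 0;0 0 0 0 0 0 -0.2;0 0 0 0 0 0 -0.3;0 0 0 0 0 0 -0.3"

```text
time_s: 38.85
tool_pos: [501.8, 83.4, 104.2]
ee_rot: [-0.0, 0.907, 0.422, -0.0]
wrist_force: [0.5, -0.4, 0.3]
opening: 55.6
```

Run:
```python
from h import *
from station import manip
s=manip.state(); need(s,(502.2,83.5,104.3),50)
c=manip.camera("wrist"); im=np.ascontiguousarray(c["frame"][:,:,::-1]); cv2.imwrite("pics/w13.png",im)
```

```text
t 38.85 pos [501.8  83.4 104.2] xyaw 49.92 j1,j6 [0.115 0.814] F [ 0.5 -0.4  0.3] M [-0.02 -0.01  0.06] op 55.6
shift total [ 0.0009  0.0006 -0.0003] (mm [ 0.3  0.2 -0.1] ) turn total [-0.    0.   -0.02]
```

View pics/w13.png

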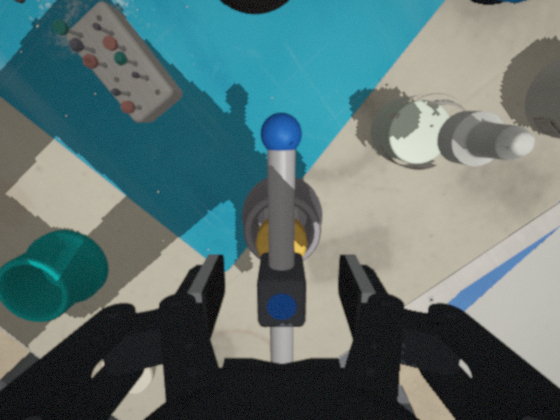

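Released; the key stands upright in the stand with both fingers clear. I'll lift straight up and back off.

Request:
play_rows --steps "0 0 -0.02 0 0 0 -0.3;0 0 -0.05 0 0 0 -0.3;0 0 -0.07 0 0 0 -0.3;0 0 -0.08 0 0 0 -0.3;0 0 -0.08 0 0 0 -0.3;0 0 -0.06 0 0 0 -0.3;0 0 0 0 0 0 -0.3;0 0 0 0 0 0 -0.3"

```text
time_s: 39.57
tool_pos: [502.2, 83.4, 250.1]
ee_rot: [0.0, 0.907, 0.422, 0.001]
wrist_force: [1.1, 0.7, -0.3]
opening: 55.8
```

Request:
play_rows --steps "-0.05 0.02 0 0 0 0 -0.3;-0.06 0.04 0 0 0 0 -0.3;-0.06 0.04 0 0 0 0 -0.3;-0.03 0.02 0 0 0 0 -0.3;0 0 0 0 0 0 -0.3;0 0 0 0 0 0 -0.3;0 0 0 0 0 0 -0.3;0 0 0 0 0 0 -0.3"

```text
time_s: 40.23
tool_pos: [487.0, -8.0, 247.8]
ee_rot: [-0.0, 0.906, 0.422, -0.0]
wrist_force: [0.9, -0.1, 1.0]
opening: 55.4
```

Run:
```python
from h import *
from station import manip
s=manip.state(); need(s,(502.2,83.5,104.3),50)
I=[]
for n in("scene","top"):
    c=manip.camera(n); im=np.ascontiguousarray(c["frame"][:,:,::-1]); cv2.imwrite(f"pics/{n}14.png",im); I.append(im)
a=cv2.resize(I[0][120:300,190:400],None,fx=1.9,fy=1.9); b=cv2.resize(I[1][120:270,190:420],None,fx=1.7,fy=1.7)
b=cv2.copyMakeBorder(b,0,max(0,a.shape[0]-b.shape[0]),0,0,cv2.BORDER_CONSTANT)[:a.shape[0]]
cv2.imwrite("pics/c14.png",np.hstack([a,b]))
```

```text
t 40.23 pos [487.   -8.  247.8] xyaw 49.96 j1,j6 [-0.069  0.63 ] F [ 0.9 -0.1  1. ] M [ 0.   -0.03 -0.06] op 55.4
shift total [ 0.1997 -0.1179  0.3588] (mm [ 79.9 -47.1 143.5] ) turn total [-0.01  0.   -0.01]
```

View pics/c14.png

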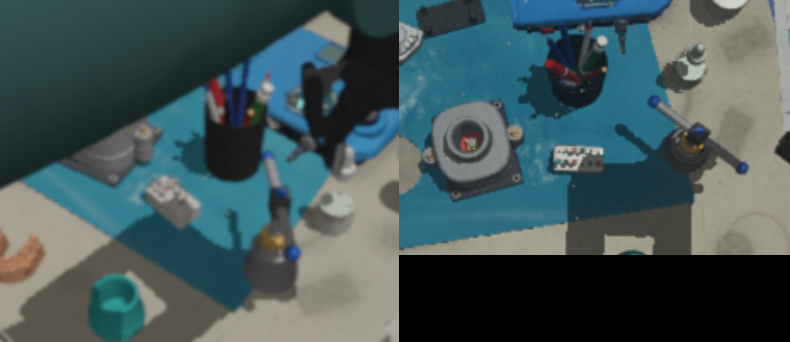

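View pics/top14.png

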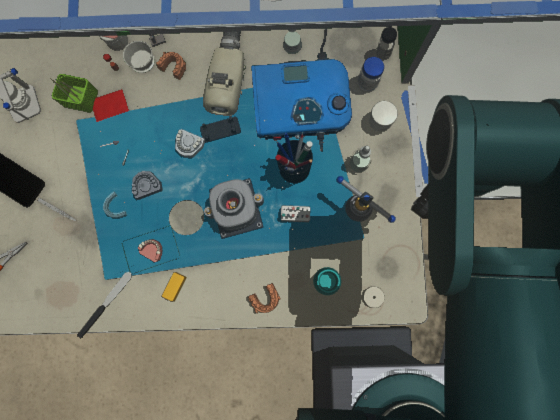

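Run:
```python
from h import *
from station import manip
im=cv2.imread("pics/top14.png"); h=cv2.cvtColor(im,cv2.COLOR_BGR2HSV); m=(h[...,0]>105)&(h[...,0]<128)&(h[...,1]>120)
k=np.zeros_like(m);k[165:235,330:405]=1
B=blobs(im,m&k); print(B)
q=[onz("top",p,115) for n,p in B]; print(np.round(q,1), ((q[0]+q[-1])/2).round(1), "hub@130",[onz("top",p,130).round(1) for n,p in B])
a=cv2.imread("pics/top0.png").astype(int)
for n,(x0,x1,y0,y1) in dict(pot=(270,315,135,190),bottle=(345,375,142,172),bur=(278,313,203,225)).items():
    d=np.abs(a-im)[y0:y1,x0:x1].max(2); print(n,(d>40).mean().round(3))
manip.close_job()
```

```text
[(33, [339.73, 178.85]), (23, [366.22, 197.04]), (25, [392.08, 218.52])]
[[544.5 133.8 115. ]
 [504.4  81.  115. ]
 [458.3  30.7 115. ]] [501.4  82.3 115. ] hub@130 [array([541. , 135.5, 130. ]), array([501.7,  83.5, 130. ]), array([456.2,  34. , 130. ])]
pot 0.0
bottle 0.022
bur 0.226
the job is handed in; nothing more can be done
```

I closed the flask and put the key back upright in its grey stand, and the job was handed in at about 40 s of the 72 s. No verdict was reported.

**What I did:** I gripped the key by its hub and seated it on the nut. I turned it about 3.9 rad, lifted off and re-gripped half a turn back, then turned it to the stop. After that I drew the key out, put it in the stand, let go and backed away.

**Checks that agreed:**
- **Nut at its stop:** the turning moment rose from about 0.15 Nm to about 0.9 Nm. The key had dropped about 4.3 mm, against about 4.5 mm expected. The nut's flats then lay at about 14°, parallel to the flask, and the red gap line was no longer visible.
- **Key in the stand:** the middle of its bar was at (501.4, 82.3), against a measured well centre of (501.6, 82.8). It reached the well floor at the expected height and looks upright.
- **Pen pot and dropper bottle:** the top view shows almost no change from the start.

**Checks that were less clean:**
- **Bur block:** the before/after comparison changed over 23% of its area. I put this down to the arm's shadow, because the block sits at the same pixel (295, 213), but I did not check further.
- **Turning past the stop:** at the stop the hand turned about 10° more than the key could have followed, so the grip gave or slipped a little. The key was square in the jaws again once I eased off.
- **Drawing out:** the key bound briefly, with an 18 N pull, as it left the nut.

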